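# Hang the condiment bin on the slat rack

## Robot

A 6-joint arm with a two-finger parallel gripper is mounted at the origin on the work surface. World frame = base frame: x ahead of the robot, y to its left, z up, the work surface at z = 0. Lengths are in m, angles in rad, forces in N, time in s.
With the tool pointing down it reaches from about 0.225 to 0.875 m from the base axis. Payload 3.4 kg.
Tool frame: the origin (TCP) lies between the finger pads; the fingertips stand 8 mm ahead of it and the grasp point (between the pads) lies 11 mm behind it; z points along the fingers, y is the line along which they close (so a half turn about z gives the same grasp; the last joint's range is limited). The gripper opens to 85 mm and grips with 20 to 120 N. Pads are 22 mm wide; open, the fingers measure 114 mm over their backs; the gripper's body (76 mm by 85 mm) begins 54 mm behind the grasp point. The pads swing forward as they close: fully open they stand 13 mm farther back than shut.
Start: joints at [-1.271, 0.276, 1.505, -0, 1.361, -0.121], TCP at [0.235, -0.525, 0.215] pointing down, gripper open.
Joint ranges: [-2.89, 2.89], [-0.75, 2.08], [0.22, 2.7], [-1.18, 4.32], [0.11, 2.71], [-2.7, 2.7]. Speed limits (rad/s): [2.57, 2.57, 3.14, 3.14, 3.14, 3.14].

## Interface

Orientations are given as a unit quaternion [w, x, y, z].
In Python, from rig import manip gives the robot as it stands.
- The arm moves only by the tool move_arm, never from a script. Its argument "deltas" is a list that holds one entry, the list of rows, each a list of 5 numbers: the shift along the tool's x, y, z normalised to -1 to 1, where 1 is 80 cm, then the turn about the tool's z normalised to -1 to 1, where 1 is 120 degrees, then the closure, from -1 (fully open) to 1 (shut). In form: [[[tx, ty, tz, twist, grip], ...]]. A call has 1 to 12 rows; each row is the pose to reach, as a shift and turn from the pose commanded when the call began, along the tool's axes at that moment; what a row does not reach only later rows make up. A row lasts 1/10 s, in which the tool goes at most 50 mm and 8.59 degrees, less where a joint would pass 70% of its speed; a pose out of reach is approached as far as the arm can. A call with a number of a shift or a turn outside -1 to 1 is refused whole. A call with a gripper value outside its range is refused whole. The fingers move at their own pace and stop on an object; "squeeze" is the grip in N (left out, the last holds). Time passes only in rows, so rows that repeat a pose let the fingers close. It gives the time, the measured TCP pose, the force, the opening and the grip force at its end, in the units of the state.
- manip.get_state(): the state, without advancing time (a new reading comes with each control period).
- manip.get_image(name): name is "side" or "top"; returns the picture (480x640x3 uint8, red, green, blue); there is no depth.
- manip.camera_params(name): a dict with "fx", "fy", "cx", "cy" (pixels), "R" (3x3) and "t" (3): a world point X has camera coordinates R X + t. Camera axes: x right, y down, z forward; pixel columns grow to the right and rows downward; lengths in m; the calibration is good to about 2 mm. A picture is of the moment at which its call begins. camera_params takes no time and is no camera call.
- manip.sign_off(): hands the job in; it is judged then, once.
The state is a dict: "clock": time; "qpos": joint angles; "qd": joint speeds; "effort": joint torques, N m; "position": TCP position; "ee_rot": TCP orientation; "contact_force": force on the tool from outside, world axes, zero at the start; "moment": the same for the moment, N m; "width": finger opening in m; "gripper_force": force on a finger pad.
Only numpy, scipy, OpenCV 4.12 (cv2) and the standard library are available. Lean on these libraries where they do the work, as an engineer would, in place of code of your own. Each camera call takes 0.05 s, during which the arm holds its last target. There are 200 camera calls.

## Task

Hang the loose wooden bin in the free bay of the table-top slat rack, beside the bin that already hangs there: tilt its front up so that both hooks go through the slot and up behind the upper slat, lower it until its back leans on the stiff steel stop pin, and let go of it there, still tilted. Then press its front down until the pin is pushed home and the bin hangs level with its back flush against the slats, in the middle of the bay. Leave the bottle, the glass and the bowl standing where they are.

Things in the scene. Friction and masses are not known exactly. Their poses are not given: they have to be found in the camera images.
- bin: Loose open wooden bin, 0.3 kg, standing on the table. Origin: centre of its underside; +x = its back (hook side), +z up. Box 140 (x) x 84 (y) mm, walls 6 mm, front and side rims at z = 60, back wall 81 mm high, its outer face at x = +70. Centre of mass near x = 0, z = 40.
- board_top (a point): Middle of the top edge of the bin's carrying board, at (-17.5, 0, 115) mm in the bin's frame. The board is 14 mm thick (y), 75 mm long (x = -55 to +20) and stands 55 mm above the rims: pinch it across its thickness.
- tab (a point): Middle of the top of the thumb tab that juts out of the bin's front, at (-80, 0, 59) mm in the bin's frame; tab 22 (x) x 50 (y) x 8 mm. A place to press.
- hook_tip (a point): Midway between the top ends of the bin's two steel wire hooks, at (83.5, 0, 113) mm in the bin's frame. The hooks stand at y = +24 and -24; each is 6 mm thick, leaves the back wall at z = 82 (wire axis), runs back to x = 83.5, bends and runs straight up to z = 113.
- bin_heel (a point): Point on the bin's outer back face level with the underside of the hook wires: (70, 0, 79) mm in the bin's frame. It coincides with point bay when the bin is seated. Axes as the bin's.
- rack: Fixed wooden slat rack. Origin on the table under the middle of the slats' front face; +x points into the rack (bins hang on the -x side), y along the slats. Two slats, 8 mm thick (x = 0 to 8), 280 mm long: z = 50 to 135 and 159 to 205 mm; the 24 mm slot between is open behind. Posts at y = +-148, 215 high, feet 30 wide, 14 high, x = -30 to 100. A fixed like bin hangs at y = -65.
- bay (a point): Middle of the free bay: on the slats' front face (rack x = 0), at y = +60 mm of the rack, on the slot's floor (top of the lower slat, 135 mm above the table). Axes as the rack's. The fixed bin's nearest side is 83 mm away towards -y; its board top stands 36 mm above this point.
- pin_tip (a point): Centre of the front end of the steel stop pin, 12 mm thick, that sticks out of the lower slat towards -x, 63 mm below point bay. It bears on the bin's back wall.
- stop_pin (a joint): How far the pin is pushed in (m): at 0 it sticks out 18 mm, at 0.018 it is flush with the slat. It has no spring, needs about 8 N to move and stays where left; the hooked bin's weight (2 to 4 N on it) does not move it, so the bin leans there tilted 13 to 17 degrees. About 2 to 6 N down on the tab drives it in. With the bin seated it reads about 0.017 (hooks have 2 mm play).
- bottle: Bystander: closed water bottle, 62 mm wide, 185 mm tall, origin at the centre of its foot, standing in front of the bin.
- glass: Bystander: drinking glass, 68 mm wide, 105 mm tall, origin at the centre of its foot, standing on the bin's +y side.
- bowl: Bystander: clay bowl, 110 mm wide, 42 mm tall, origin at the centre of its foot, standing on the bin's -y side.
Things that resemble listed ones, but are neither listed nor needed, are in the scene too. Of the things that look like the bin, the largest one is meant.

How it is judged:
By the outcome, as a careful person would: the job done as asked, in the order asked, and still so for the second after the job is handed in, with the robot touching nothing.
It also fails if it takes over 61 s, if anything falls off the work surface, if the arm or the gripper's body presses on something with over 40 N, if the wrist force passes 120 N, or if a joint passes its speed limit or range.

## Working session

There is one attempt and no reset: what is moved stays moved. The work goes in short steps, Python scripts to look and compute and a tool call to move; the robot and the scene stay as the last step left them, time stands still between calls to the robot, and variables do not carry over. Pictures are saved under pics/ and viewed, at most 10 in all, crops included, and the job is handed in when it is done.

Besides the shell and the picture viewer there is one more tool, called after ">>>" as a command line: name --argument value ..., lists and objects as JSON in quotes. move_arm: Moves the arm, as the interface text tells. Scaled input: -1 to 1 covers 80 cm each way for a shift and 120 degrees each way for a turn. Its arguments: {"type":"object","properties":{"deltas":{"type":"array","items":{"type":"array","items":{"type":"array","items":{"type":"number","minimum":-1,"maximum":1}}}},"squeeze":{"type":"number"}},"required":["deltas"]}

```bash
mkdir -p pics
cat > look.py <<'E'
import sys,cv2
from rig import manip
for n in ("side","top"):
    im=manip.get_image(n); cv2.imwrite(f"pics/{n}_{sys.argv[1]}.png",im[:,:,::-1])
E
python3 look.py 0
python3 - <<'E'
from rig import manip
import numpy as np
for n in("side","top"):
    p=manip.camera_params(n);R=np.array(p["R"]);print(n,p["fx"],p["cx"],p["cy"],R.round(3).tolist(),(-R.T@np.array(p["t"])).round(3))
s=manip.get_state();print(s)
E
```

```text
side 604.8838682817345 330.9742588144693 243.81572621004761 [[-0.957, -0.289, 0.01], [-0.197, 0.626, -0.754], [0.212, -0.724, -0.657]] [0.225 0.788 0.9  ]
top 515.0180324268425 315.1208919309199 235.01760071547793 [[0.008, -1.0, -0.02], [-0.998, -0.007, -0.065], [0.065, 0.021, -0.998]] [ 0.402 -0.072  1.021]
{'clock': 0.1, 'qpos': array([-1.27101757e+00,  2.76543592e-01,  1.50601271e+00,  9.91824768e-06,
        1.36071940e+00, -1.21014645e-01]), 'qd': array([ 0.00089987, -0.00135038, -0.00276248, -0.00066587,  0.00103262,
       -0.00037899]), 'effort': array([ 3.45025437e-04, -4.17698729e+01, -2.46404529e+01, -2.18386695e-04,
        5.82278983e-03, -1.11217361e-05]), 'position': array([ 0.23471893, -0.52435684,  0.21411704]), 'ee_rot': array([-8.38594401e-04,  9.77948013e-01,  2.08846778e-01, -7.02868790e-05]), 'contact_force': array([-0.6243132 ,  1.04974287, -0.0985725 ]), 'moment': array([-0.03013199, -0.04432512, -0.00193725]), 'gripper_force': 0.0, 'width': 0.08539316815657214}
```

View pics/side_0.png

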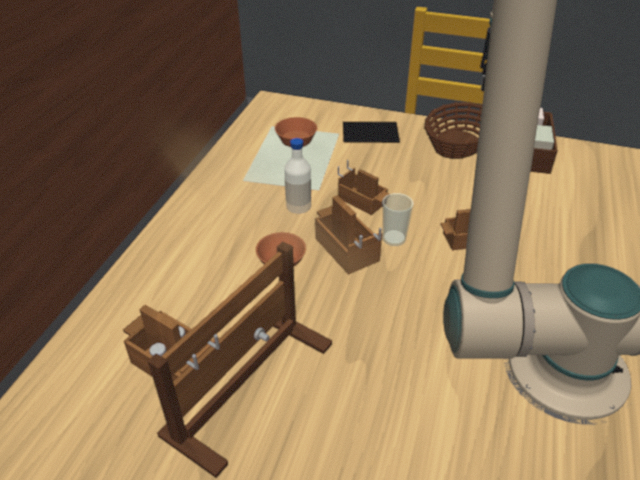

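View pics/top_0.png

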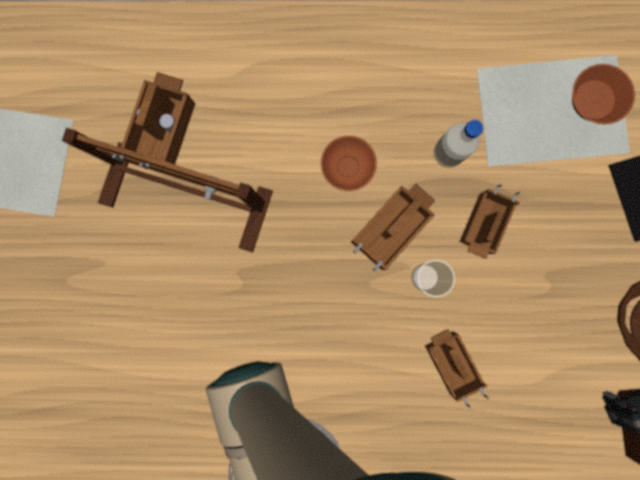

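The pictures show these candidates for the bin, in top pixels: a loose one at (393,228), small ones at (490,222) and (457,367), and the fixed one hanging at (158,125). The loose one at (393,228) is the largest. The bowl is at (349,163), the bottle at (462,140) and the glass at (433,279). The rack runs from (70,135) to (262,195). I'll check the choice in a close crop.

Run:
```python
import cv2,numpy as np
t=cv2.imread("pics/top_0.png");s=cv2.imread("pics/side_0.png")
def c(im,x,y,w,h,k):return cv2.resize(im[y:y+h,x:x+w],None,fx=k,fy=k,interpolation=cv2.INTER_CUBIC)
a=np.hstack([c(t,340,170,100,110,4),c(s,305,190,100,110,4)])
cv2.imwrite("pics/crop_bin.png",a)
b=np.vstack([c(t,55,60,220,200,3)[:600]]);cv2.imwrite("pics/crop_rack.png",b)
cv2.imwrite("pics/crop_rack_s.png",c(s,120,235,220,240,2.5))
```

```text
(no output)
```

View pics/crop_bin.png

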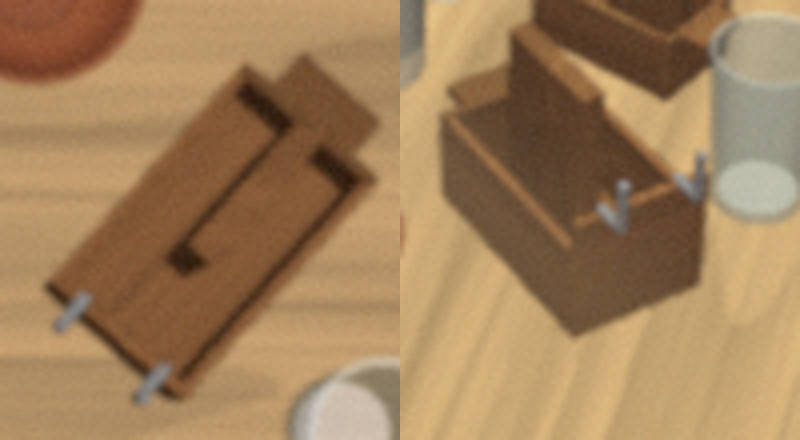

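View pics/crop_rack.png

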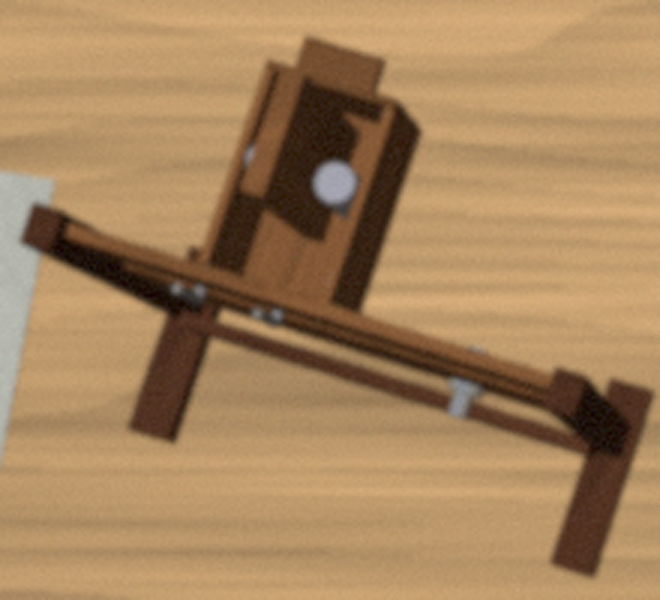

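View pics/crop_rack_s.png

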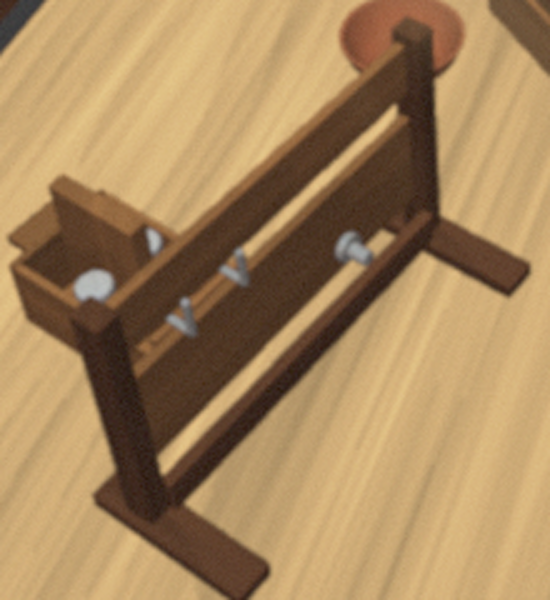

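The crop confirms the choice: board, tab and two hooks, with tab corners at top (416,183) and (434,200). In the rack crop the free bay is on the right, with the pin head near (208,190). Next I'll fit both poses.

```bash
cat > geo.py <<'E'
import numpy as np
from rig import manip
from scipy.optimize import least_squares
P={n:manip.camera_params(n) for n in("side","top")}
def proj(n,X):
    p=P[n];c=np.asarray(X)@np.array(p["R"]).T+np.array(p["t"])
    return np.stack([p["fx"]*c[...,0]/c[...,2]+p["cx"],p["fy"]*c[...,1]/c[...,2]+p["cy"]],-1)
def T(q,X):
    c,s=np.cos(q[2]),np.sin(q[2]);X=np.asarray(X)
    return np.stack([q[0]+c*X[...,0]-s*X[...,1],q[1]+s*X[...,0]+c*X[...,1],X[...,2]],-1)
def fit(obs,q0):
    def r(q):return np.concatenate([proj(n,T(q,np.array(X)/1000.))-np.array(uv) for n,X,uv in obs])
    s=least_squares(r,q0,loss="soft_l1");return s.x,r(s.x).reshape(-1,2)
E
python3 - <<'E'
from geo import *
t=lambda u,v:(340+(u+.5)/4-.5,170+(v+.5)/4-.5); s=lambda u,v:(305+(u+.5)/4-.5,190+(v+.5)/4-.5)
B=[("top",(-91,25,59),t(380,122)),("top",(-91,-25,59),t(307,53)),("top",(-70,-42,60),t(248,66)),("top",(-70,42,60),t(376,182)),
("top",(70,-42,81),t(48,288)),("top",(70,42,81),t(182,400)),
("side",(70,-42,0),s(174,336)),("side",(70,42,0),s(298,283)),("side",(-70,-42,60),s(42,115)),("side",(-70,-42,0),s(42,190)),("side",(83.5,-24,113),s(222,181)),("side",(83.5,24,113),s(300,153)),("side",(20,-7,115),s(180,105)),("side",(20,7,115),s(202,97))]
q,r=fit(B,[.42,-.2,2.4]);print("bin",q,np.degrees(q[2]));print(r.round(1).tolist())
t=lambda u,v:(55+(u+.5)/3-.5,60+(v+.5)/3-.5); s=lambda u,v:(120+(u+.5)/2.5-.5,235+(v+.5)/2.5-.5)
Rk=[("top",(100,133,14),t(553,562)),("top",(100,163,14),t(597,576)),("top",(-30,133,14),t(612,380)),("top",(-30,163,14),t(653,392)),("top",(100,-163,14),t(131,430)),("top",(100,-133,14),t(175,441)),
("top",(-161,-90,115),t(307,38)),("top",(-161,-40,115),t(385,60)),
("side",(100,163,14),s(528,270)),("side",(100,133,14),s(512,288)),("side",(100,-133,14),s(268,572)),("side",(100,-163,14),s(245,592)),("side",(13.5,-89,169),s(184,299)),("side",(13.5,-41,169),s(237,251))]
k,r=fit(Rk,[.5,.3,2.9]);print("rack",k,np.degrees(k[2]));print(r.round(1).tolist())
print("bay",T(k,[0,.06,.135]),"pin px",proj("top",T(k,[-.018,.06,.072])),"bin board",T(q,[-.0175,0,.115]))
from scipy.optimize import least_squares as L
for n,uv,z in(("bowl",(349,170),.02),("bottle foot",(455,150),.02),("glass",(427,279),.03)):
    print(n,L(lambda X:proj("top",[X[0],X[1],z])-uv,[.4,-.2]).x)
E
```

```text
bin [ 0.47733047 -0.19613666  2.41440572] 138.3352577474223
[[0.4, 1.0], [-1.5, 0.6], [-0.9, -0.5], [0.9, 0.3], [-0.3, -1.3], [0.7, 1.7], [-0.8, 0.9], [0.3, 0.5], [-1.1, -0.8], [-0.9, 1.0], [-0.2, 0.1], [-0.1, -0.7], [0.3, -1.2], [0.4, -1.3]]
rack [0.57410635 0.19798479 2.84247787] 162.86198509190675
[[-0.9, 1.3], [-1.1, 1.3], [-0.1, -0.7], [0.6, -0.2], [-1.6, 0.3], [-2.1, 1.2], [-0.2, -0.7], [-0.2, -0.0], [0.9, -4.4], [-1.7, -1.3], [0.7, -5.8], [-3.0, 0.9], [-0.0, -1.5], [0.2, -2.3]]
bay [0.55642588 0.14064893 0.135     ] pin px [215.41534219 175.12508737] bin board [ 0.4904038  -0.20777015  0.115     ]
bowl [ 0.59439525 -0.11610295]
bottle foot [ 0.63483848 -0.32317483]
glass [ 0.38290951 -0.26520459]
```

Run:
```python
from geo import *
import cv2
t=lambda u,v:(55+(u+.5)/3-.5,60+(v+.5)/3-.5); s=lambda u,v:(120+(u+.5)/2.5-.5,235+(v+.5)/2.5-.5)
Rk=[("top",(100,133,14),t(553,562)),("top",(100,163,14),t(597,576)),("top",(-30,133,14),t(612,380)),("top",(-30,163,14),t(653,392)),("top",(100,-163,14),t(131,430)),("top",(100,-133,14),t(175,441)),
("top",(-161,-90,115),t(307,38)),("top",(-161,-40,115),t(385,60)),("side",(13.5,-89,169),s(184,299)),("side",(13.5,-41,169),s(237,251))]
k,r=fit(Rk,[.5,.3,2.9]);print("rack",k,np.degrees(k[2]));print(r.round(1).tolist())
q=np.array([ 0.47733047,-0.19613666,2.41440572])
def box(x0,x1,y0,y1,z0,z1):
    V=[(x,y,z) for x in(x0,x1) for y in(y0,y1) for z in(z0,z1)]
    return [(V[i],V[j]) for i in range(8) for j in range(i) if bin(i^j).count("1")==1]
Lr=box(0,8,-140,140,50,135)+box(0,8,-140,140,159,205)+box(-30,100,133,163,0,14)+box(-30,100,-163,-133,0,14)+[((-18,60,72),(8,60,72))]
Lb=box(-70,70,-42,42,0,60)+box(-55,20,-7,7,60,115)+[((83.5,e,82),(83.5,e,113)) for e in(24,-24)]+box(-91,-69,-25,25,51,59)
out=[]
for n,cr in(("top",[(55,60,220,200),(340,165,130,118)]),("side",[(120,235,220,200),(290,180,130,118)])):
    im=cv2.imread(f"pics/{n}_0.png");im=cv2.resize(im,None,fx=4,fy=4,interpolation=cv2.INTER_CUBIC)
    for qq,L,c in((k,Lr,(0,255,0)),(q,Lb,(255,255,0))):
        for a,b in L:
            p=proj(n,T(qq,np.array([a,b])/1000.))*4+1.5
            cv2.line(im,*[tuple(int(v) for v in x.round()) for x in p],c,1,cv2.LINE_AA)
    out.append(np.hstack([cv2.resize(im[4*y:4*(y+h),4*x:4*(x+w)],(400,300) if w==130 else (400,300)) for x,y,w,h in cr]))
cv2.imwrite("pics/ov.png",np.vstack(out))
```

```text
rack [0.57456871 0.19736364 2.84493616] 163.00283521535468
[[-0.4, 1.0], [-0.6, 0.9], [0.2, -1.1], [1.0, -0.6], [-1.2, 0.3], [-1.7, 1.1], [-0.1, -0.9], [-0.1, -0.3], [0.0, -1.8], [0.2, -2.6]]
```

View pics/ov.png

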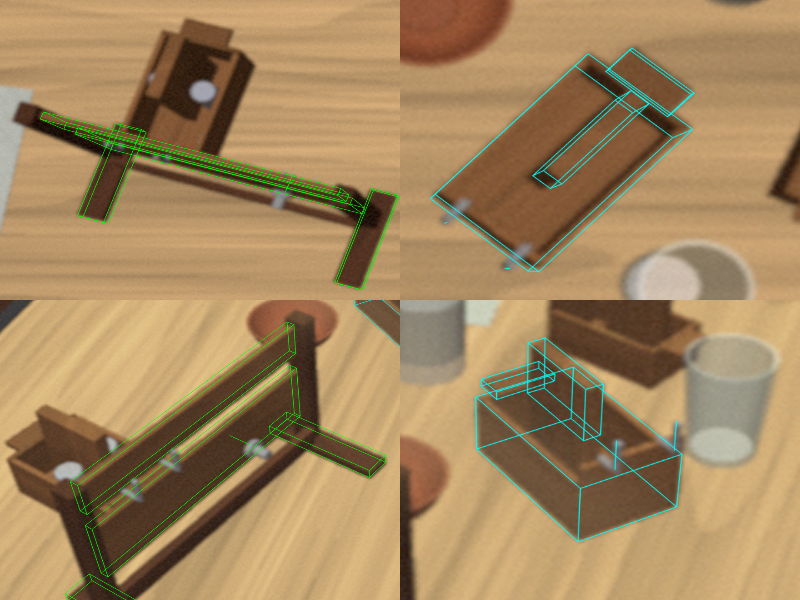

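```bash
cat >> geo.py <<'E'
BIN=np.array([0.47733,-0.19614,2.41441]); RACK=np.array([0.57457,0.19736,2.84494])
from scipy.spatial.transform import Rotation as Ro
def deltas(target,yaw=None):
    s=manip.get_state();R=Ro.from_quat(np.roll(s["ee_rot"],-1)).as_matrix()
    d=R.T@(np.asarray(target)-s["position"])
    cur=np.degrees(np.arctan2(R[1,0],R[0,0]))
    tw=0 if yaw is None else -((yaw-cur+180)%360-180)
    print("tgt",np.round(target,4),"norm",(d/0.8).round(4),"tw",round(tw/120,4),"mm",round(1000*np.linalg.norm(d)),"yaw",cur.round(2))
def st():
    s=manip.get_state();print({k:np.round(s[k],4).tolist() for k in("clock","position","contact_force","moment","width","gripper_force","qpos")})
E
python3 - <<'E'
from geo import *
p=T(BIN,[-.050,0,.100])
deltas(p+[0,0,.07],np.degrees(BIN[2])); deltas(p,np.degrees(BIN[2]))
E
```

```text
tgt [ 0.5147 -0.2294  0.17  ] norm [ 0.47   -0.1935  0.0556] tw -0.9519 mm 409 yaw 24.11
tgt [ 0.5147 -0.2294  0.1   ] norm [ 0.47   -0.1934  0.1431] tw -0.9519 mm 422 yaw 24.11
```

>>> move_arm --deltas '[[[0.47, -0.1935, 0, -0.9519, -1], [0.47, -0.1935, 0, -0.9519, -1], [0.47, -0.1935, 0, -0.9519, -1], [0.47, -0.1935, 0, -0.9519, -1], [0.47, -0.1935, 0, -0.9519, -1], [0.47, -0.1935, 0, -0.9519, -1], [0.47, -0.1935, 0, -0.9519, -1], [0.47, -0.1935, 0, -0.9519, -1], [0.47, -0.1935, 0, -0.9519, -1], [0.47, -0.1935, 0, -0.9519, -1], [0.47, -0.1935, 0, -0.9519, -1], [0.47, -0.1935, 0, -0.9519, -1]]]' --squeeze 20

```text
clock: 1.3
position: [0.5147, -0.2294, 0.2143]
ee_rot: [-0.001, 0.441, 0.897, -0.0]
contact_force: [0.1, 0.4, -0.2]
width: 0.0855
gripper_force: 0.0
```

Run:
```python
from geo import *
st()
p=T(BIN,[-.050,0,.100])
deltas(p+[0,0,.06],np.degrees(BIN[2])); deltas(p,np.degrees(BIN[2]))
```

```text
{'clock': 1.3, 'position': [0.5147, -0.2294, 0.2143], 'contact_force': [0.0575, 0.3805, -0.1589], 'moment': [-0.0017, 0.0178, 0.021], 'width': 0.0855, 'gripper_force': 0.0, 'qpos': [-0.5427, 0.2597, 1.5294, -0.0001, 1.3537, -1.1997]}
tgt [ 0.5147 -0.2294  0.16  ] norm [0.     0.     0.0679] tw -0.0891 mm 54 yaw 127.65
tgt [ 0.5147 -0.2294  0.1   ] norm [-0.000e+00  1.000e-04  1.429e-01] tw -0.0891 mm 114 yaw 127.65
```

>>> move_arm --deltas '[[[0, 0, 0.03, -0.0891, -1], [0, 0, 0.06, -0.0891, -1], [0, 0, 0.1, -0.0891, -1], [0, 0, 0.13, -0.0891, -0.3], [0, 0, 0.143, -0.0891, 0], [0, 0, 0.143, -0.0891, 1], [0, 0, 0.143, -0.0891, 1], [0, 0, 0.143, -0.0891, 1], [0, 0, 0.143, -0.0891, 1], [0, 0, 0.143, -0.0891, 1], [0, 0, 0.143, -0.0891, 1], [0, 0, 0.143, -0.0891, 1]]]' --squeeze 20

```text
clock: 2.5
position: [0.5149, -0.23, 0.1008]
ee_rot: [0.0, 0.359, 0.933, -0.0]
contact_force: [0.3, 1.3, -0.3]
width: -0.0005
gripper_force: 0.0
```

The fingers shut on nothing, so I'll look before going on.

```bash
python3 look.py 1
python3 - <<'E'
import cv2,numpy as np
from geo import *
st();p=manip.get_state()["position"]
out=[]
for n,(x,y,w,h) in(("top",(350,130,120,180)),("side",(290,120,120,180))):
    im=cv2.resize(cv2.imread(f"pics/{n}_1.png"),None,fx=3.3,fy=3.3,interpolation=cv2.INTER_CUBIC)
    for X in(p,p-[0,0,.008]):
        u=proj(n,X)*3.3;cv2.circle(im,tuple(int(a) for a in u),3,(0,255,0),1)
    out.append(im[int(3.3*y):int(3.3*(y+h)),int(3.3*x):int(3.3*(x+w))])
cv2.imwrite("pics/c1.png",np.hstack(out))
E
```

```text
{'clock': 2.6, 'position': [0.5149, -0.23, 0.1006], 'contact_force': [-0.782, 0.1942, 0.314], 'moment': [-0.0428, -0.0163, -0.0437], 'width': -0.0002, 'gripper_force': 0.0, 'qpos': [-0.5435, 0.3462, 1.7036, -0.0001, 1.0917, -1.3801]}
```

View pics/c1.png

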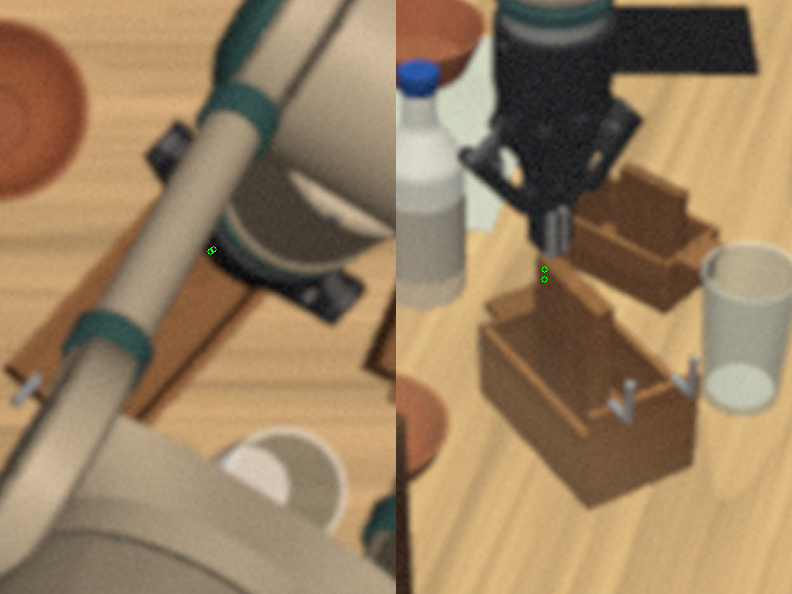

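Run:
```python
from geo import *
p=manip.get_state()["position"]
t=lambda u,v:np.array((350+u/3.3,130+v/3.3)); s=lambda u,v:np.array((290+(u-396)/3.3,120+v/3.3))
def tri(a,b):
    return least_squares(lambda X:np.concatenate([proj("top",X)-a,proj("side",X)-b]),[.5,-.2,.1])
# knuckle outer tips
for a,b in((t(168,140),s(470,155)),(t(350,295),s(632,120))):
    r=tri(a,b);print(r.x.round(4),r.fun.round(1))
for z in(-.008,0,.011,.05,.1,.15):print(z,proj("top",p+[0,0,z]).round(1),proj("side",p+[0,0,z]).round(1))
print("tip seen side",s(550,252), "board front top",s(538,262),"pred",proj("side",T(BIN,[-.055,0,.115])))
R=Ro.from_quat(np.roll(manip.get_state()["ee_rot"],-1)).as_matrix();print(R.round(3))
```

```text
[ 0.5539 -0.1901  0.2088] [ 0.1  0.4 -0.5 -0.1]
[ 0.4784 -0.2808  0.1938] [ 0.4  2.  -2.7 -0.3]
-0.008 [413.8 206.2] [335.  204.5]
0 [414.6 205.7] [335.1 201.6]
0.011 [415.6 204.9] [335.2 197.6]
0.05 [419.6 202.1] [335.4 182.9]
0.1 [425.3 198.1] [335.8 163.2]
0.15 [431.8 193.5] [336.2 142.4]
tip seen side [336.66666667 196.36363636] board front top [333.03030303 199.39393939] pred [333.96862534 195.31802745]
[[-0.742  0.67   0.   ]
 [ 0.67   0.742 -0.   ]
 [-0.    -0.    -1.   ]]
```

Run:
```python
import cv2,numpy as np
a=cv2.imread("pics/side_0.png").astype(int);b=cv2.imread("pics/side_1.png").astype(int)
d=np.abs(a-b).sum(2)
print("cols 326..346")
for v in range(184,216):print(v," ".join("%3d"%x for x in d[v,326:348]),"|"," ".join("%3d"%x for x in b[v,330:344].sum(1)//3))
```

```text
cols 326..346
184 134 226 295 337 402 416 418 407 401 353 276 161  83  69  76  78  56  55  29   7  11  11 |  35  32  29  33  33  49  71  84  76  87  98  96  76  54
185  29  90 135 230 374 388 414 399 380 319 215 128  70  63  72  71  80  64  24   8   2  11 |  47  39  31  34  41  64  92  98  88  70  87  90  72  62
186   9  13  39 141 321 388 378 406 370 296 208 117  67  49  60  71  72  58  16  10   9   5 |  64  40  41  33  45  69  93 102  85  66  82  86  66  65
187  19   7   7 118 285 412 408 389 379 300 210 107  75  55  71  81  52  30  12   9  19   4 |  70  32  33  36  43  69  91 104  80  61  83  85  62  65
188  19  18   5  96 273 430 408 386 361 291 191 106  73  56  73  72  53  32  18  13  13  12 |  74  23  30  37  46  68  90  98  83  70  87  88  67  57
189   7   7   2  99 274 395 401 378 344 259 179  94  70  47  76  68  52  39  13   6  12  12 |  73  31  31  38  47  70  90 104  83  68  84  88  66  56
190  12  15   3  87 293 384 379 376 349 234 158 100  65  54  76  76  45  44   8  15   8   3 |  69  38  34  32  41  75  99 101  84  75  87  88  67  52
191  13  27   4 108 265 365 376 366 
[... 3013 characters left out ...]
 6  11  14  11  11  21  12   9  13   5   7 |  99  90  69  61  65  65  62  62  60  65  63  67  72  68
212   4   5   4   8   1  14  14  10  14  17  14  10  19  11   7  17   9   4  15   4   5  21 | 100  93  75  62  64  58  65  62  66  67  60  70  66  65
213   5  14  13   9   1  10   5   3  18   9  10  22   5  17   4   4   9   4   7  19   5  19 |  94  81  73  65  63  61  67  68  63  69  61  63  70  67
214   6   7   5  16  17   2   5  11  11   3   2   7  11   7  27  12  12   9   7  19   7   3 |  87  74  67  61  63  60  64  64  60  64  68  60  63  71
215   6   3   2  10  15  12   9  19  25   6   3   6   3   7  20  12   7  20   7   4  11   6 |  70  66  63  65  66  63  64  61  63  60  65  63  70  71
```

>>> move_arm --deltas '[[[0, 0, 0, -0.004, -1], [0, 0, 0, -0.004, -1], [0, 0, 0, -0.004, -1], [0.005, 0, 0, -0.004, -1], [0.005, 0, 0.015, -0.004, -1], [0.005, 0, 0.028, -0.004, -0.3], [0.005, 0, 0.028, -0.004, 0], [0.005, 0, 0.028, -0.004, 1], [0.005, 0, 0.028, -0.004, 1], [0.005, 0, 0.028, -0.004, 1], [0.005, 0, 0.028, -0.004, 1], [0.005, 0, 0.028, -0.004, 1]]]' --squeeze 20

```text
clock: 3.8
position: [0.5122, -0.2275, 0.0782]
ee_rot: [0.0, 0.355, 0.935, -0.0]
contact_force: [1.1, -0.2, -2.9]
width: 0.0131
gripper_force: 25.6
```

>>> move_arm --deltas '[[[0, 0, -0.02, 0, 1], [0, 0, -0.06, 0, 1], [0, 0, -0.1, 0, 1], [0, 0, -0.15, 0, 1], [0, 0, -0.15, 0, 1], [0, 0, -0.15, 0, 1], [0, 0, -0.15, 0, 1], [0, 0, -0.15, 0, 1]]]'

```text
clock: 4.6
position: [0.5107, -0.2266, 0.1962]
ee_rot: [-0.002, 0.355, 0.935, 0.0]
contact_force: [-0.2, -0.4, -2.9]
width: 0.0136
gripper_force: 25.4
```

```bash
python3 look.py 2
python3 - <<'E'
import cv2
from geo import *
st();im=cv2.imread("pics/side_2.png");cv2.imwrite("pics/c2.png",cv2.resize(im[90:290,220:440],None,fx=3,fy=3,interpolation=cv2.INTER_CUBIC))
E
```

```text
{'clock': 4.7, 'position': [0.5111, -0.2269, 0.1966], 'contact_force': [0.8043, -0.0538, -2.8737], 'moment': [-0.0364, -0.0708, 0.0753], 'width': 0.0135, 'gripper_force': 25.4413, 'qpos': [-0.5421, 0.2648, 1.5671, -0.0001, 1.3126, -1.3871]}
```

View pics/c2.png

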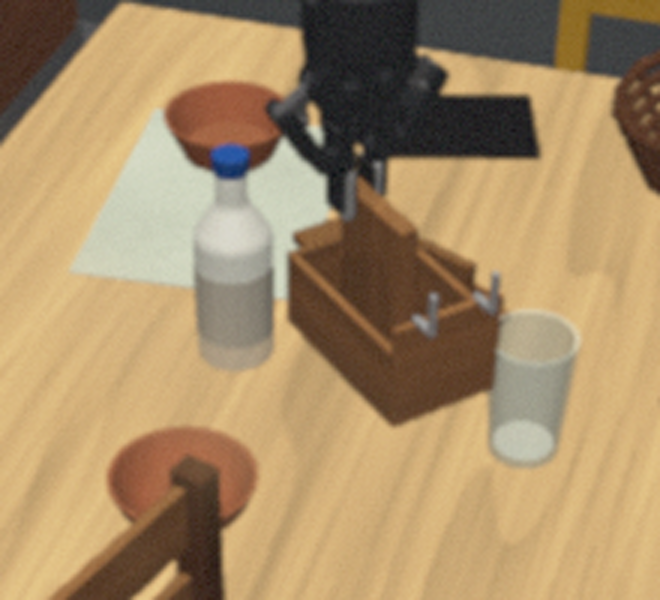

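The side view shows the bin held by its board and about level: hook tips at about (364,189) and (385,182), lower back corner at (352,231). It did not pivot under gravity. I'll fit its pose and measure where the grip sits.

```bash
cat >> geo.py <<'E'
def T5(q,X):  # x,y,z of pivot point G(bin frame), yaw, tilt(front up)
    X=np.asarray(X,float)/1000; 
    M=Ro.from_euler("ZY",[q[3],q[4]]).as_matrix()
    return (X-G)@M.T+q[:3]
G=np.array([-.046,0,.106])
def fit5(obs,q0,yaw):
    f=lambda p:np.concatenate([proj(n,T5([p[0],p[1],p[2],yaw,p[3]],[X])[0])-uv for n,X,uv in obs])
    s=least_squares(f,q0,loss="soft_l1");return s.x,f(s.x).reshape(-1,2)
E
python3 - <<'E'
from geo import *
g=np.array([.5122,-.2275]);c,s=np.cos(BIN[2]),np.sin(BIN[2]);d=g-BIN[:2];print("TCP in bin frame at grasp",c*d[0]+s*d[1],-s*d[0]+c*d[1])
R=lambda s:Ro.from_quat(np.roll(s["ee_rot"],-1)).as_matrix()
S=manip.get_state();r=R(S);yaw=np.arctan2(r[1,0],r[0,0]);print(np.degrees(yaw))
s=lambda u,v:np.array((220+(u+.5)/3-.5,90+(v+.5)/3-.5))
O=[("side",(83.5,-24,113),s(433,296)),("side",(83.5,24,113),s(495,276)),("side",(70,-42,0),s(396,424)),("side",(70,42,0),s(496,384)),("side",(-70,-42,60),s(290,254)),("side",(-70,-42,0),s(290,316)),("side",(20,-7,115),s(398,236)),("side",(20,7,115),s(415,229)),("side",(70,-42,81),s(396,352))]
p,e=fit5(O,[.51,-.23,.22,0],yaw);print(p,np.degrees(p[3]),"res",e.round(1).tolist(),"TCP",S["position"])
E
```

```text
TCP in bin frame at grasp -0.0468967532581326 0.00024705029008301876
138.4157346840518
[ 0.51521763 -0.25640862  0.2026159   0.01558693] 0.8930654516257991 res [[0.2, -0.2], [-0.4, -0.8], [-1.3, 0.3], [-1.6, 0.7], [-0.1, -0.6], [-0.2, 0.9], [1.4, 0.3], [1.5, 0.7], [0.4, -6.6]] TCP [ 0.51113242 -0.2268879   0.19658022]
```

Run:
```python
from geo import *
y=np.degrees(RACK[2])
deltas(T(RACK,[-.165,.06,.275]),y)
deltas(T(RACK,[-.122,.06,.271]),y)
print(proj("side",T(RACK,[-.1,.06,.25])))
```

```text
tgt [0.7148 0.0917 0.275 ] norm [ 0.0742  0.4668 -0.0981] tw -0.2049 mm 386 yaw 138.42
tgt [0.6737 0.1043 0.271 ] norm [ 0.1231  0.4445 -0.093 ] tw -0.2049 mm 376 yaw 138.42
[198.95425644 232.59056542]
```

>>> move_arm --deltas '[[[0, 0, -0.05, 0, 1], [0, 0, -0.1, 0, 1], [0.01, 0.05, -0.1, -0.03, 1], [0.02, 0.1, -0.1, -0.07, 1], [0.02, 0.15, -0.1, -0.1, 1], [0.03, 0.2, -0.1, -0.15, 1], [0.04, 0.25, -0.1, -0.2, 1], [0.05, 0.3, -0.1, -0.205, 1], [0.06, 0.35, -0.1, -0.205, 1], [0.07, 0.41, -0.1, -0.205, 1], [0.074, 0.45, -0.1, -0.205, 1], [0.074, 0.467, -0.1, -0.205, 1]]]'

```text
clock: 5.9
position: [0.7167, 0.095, 0.2759]
ee_rot: [-0.001, 0.146, 0.989, 0.001]
contact_force: [-0.7, -0.6, -2.7]
width: 0.0136
gripper_force: 25.4
```

```bash
python3 - <<'E'
from geo import *
st();y=np.degrees(RACK[2])
deltas(T(RACK,[-.165,.06,.275]),y)
deltas(T(RACK,[-.122,.06,.271]),y)
E
python3 look.py 3
```

```text
{'clock': 5.9, 'position': [0.7167, 0.095, 0.2759], 'contact_force': [-0.735, -0.6136, -2.6622], 'moment': [-0.0454, -0.022, 0.0149], 'width': 0.0136, 'gripper_force': 25.3728, 'qpos': [0.0349, 0.49, 1.022, 0.0014, 1.6314, -1.2427]}
tgt [0.7148 0.0917 0.275 ] norm [ 0.0011 -0.0045  0.0012] tw 0.0017 mm 4 yaw 163.21
tgt [0.6737 0.1043 0.271 ] norm [ 0.0548 -0.0044  0.0063] tw 0.0017 mm 44 yaw 163.21
```

```bash
cat > tilt.py <<'E'
import cv2
from geo import *
E3=[((-70,-42,0),(70,-42,0)),((70,-42,0),(70,42,0)),((70,-42,0),(70,-42,81)),((70,42,0),(70,42,81)),((70,-42,81),(70,42,81)),((-70,-42,60),(64,-42,60)),((-70,-42,0),(-70,-42,60)),
((83.5,-24,82),(83.5,-24,113)),((83.5,24,82),(83.5,24,113)),((20,-7,60),(20,-7,115)),((20,7,115),(20,-7,115)),((-30,-7,115),(20,-7,115)),((-30,7,115),(20,7,115))]
pts=np.concatenate([np.linspace(a,b,25) for a,b in E3])
nrm=None
def est(img,pos,yaw,name="side",span=np.arange(-5,51,1),dzs=(-.004,0,.004)):
    im=cv2.GaussianBlur(cv2.imread(img),(0,0),1.0).astype(np.float32)
    gx=cv2.Sobel(im,cv2.CV_32F,1,0);gy=cv2.Sobel(im,cv2.CV_32F,0,1)
    def score(q):
        u=proj(name,T5(q,pts));tot=0
        U=u.reshape(-1,25,2);d=U[:,-1]-U[:,0];n=np.stack([-d[:,1],d[:,0]],1)/np.linalg.norm(d,axis=1)[:,None]
        m=U.reshape(-1,1,2).astype(np.float32);n=np.repeat(n,25,0)
        a=cv2.remap(gx,m,None,1)[:,0];b=cv2.remap(gy,m,None,1)[:,0]
        return np.clip(np.abs(a*n[:,:1]+b*n[:,1:]).max(1),0,150).mean()
    best=[]
    for t in span:
        for dz in dzs:
            for a in np.arange(-.008,.009,.004):
                for b in (-.008,-.004,0,.004,.008):
                    best.append((score([pos[0]+a,pos[1]+b,pos[2]+.028+dz,yaw,np.radians(t)]),t,a,b,dz))
    best.sort(reverse=True);return best
if __name__=="__main__":
    import sys
    for f,p,y in(("pics/side_2.png",[.5111,-.2269,.1966],138.4),("pics/side_3.png",[.7167,.095,.2759],163.2)):
        r=est(f,p,np.radians(y));print(f)
        seen=set()
        for x in r:
            if x[1] not in seen and len(seen)<6: seen.add(x[1]);print(np.round(x,3))
E
time python3 tilt.py
```

```text
pics/side_2.png
[103.722  -1.      0.      0.      0.   ]
[102.791   0.      0.      0.      0.   ]
[ 1.02174e+02  1.00000e+00  0.00000e+00 -4.00000e-03 -4.00000e-03]
[101.794  -2.      0.      0.      0.   ]
[ 1.01497e+02 -3.00000e+00  0.00000e+00  4.00000e-03  0.00000e+00]
[ 1.00121e+02 -4.00000e+00  0.00000e+00  4.00000e-03  0.00000e+00]
pics/side_3.png
[ 1.05542e+02  3.00000e+00 -4.00000e-03  0.00000e+00  0.00000e+00]
[ 1.04661e+02  2.00000e+00 -4.00000e-03  0.00000e+00  0.00000e+00]
[ 1.04194e+02  4.00000e+00 -4.00000e-03  0.00000e+00  0.00000e+00]
[ 1.0066e+02  5.0000e+00 -4.0000e-03  0.0000e+00  0.0000e+00]
[ 9.961e+01  1.000e+00  4.000e-03 -4.000e-03 -4.000e-03]
[ 9.8892e+01  0.0000e+00  4.0000e-03 -4.0000e-03 -4.0000e-03]
real	0m1.063s
user	0m1.576s
sys	0m0.070s
```

>>> move_arm --deltas '[[[0.03, -0.0045, 0, 0.0017, 1], [0.055, -0.0045, 0, 0.0017, 1], [0.065, -0.0045, 0, 0.0017, 1], [0.069, -0.0045, 0, 0.0017, 1], [0.077, -0.0045, -0.008, 0.0017, 1], [0.085, -0.0045, -0.016, 0.0017, 1], [0.094, -0.0045, -0.023, 0.0017, 1], [0.103, -0.0045, -0.03, 0.0017, 1], [0.111, -0.0045, -0.035, 0.0017, 1], [0.111, -0.0045, -0.035, 0.0017, 1]]]'

```text
clock: 7.0
position: [0.6292, 0.1142, 0.3075]
ee_rot: [0.001, 0.149, 0.989, 0.0]
contact_force: [1.9, -1.0, -0.6]
width: 0.0133
gripper_force: 25.4
```

```bash
cat > meas.py <<'E'
import sys
from tilt import *
n=sys.argv[1];manip_im=manip.get_image("side");cv2.imwrite(f"pics/side_{n}.png",manip_im[:,:,::-1])
S=manip.get_state();r=Ro.from_quat(np.roll(S["ee_rot"],-1)).as_matrix();yaw=np.arctan2(r[1,0],r[0,0])
st();k=RACK;d=S["position"][:2]-k[:2];c,s=np.cos(k[2]),np.sin(k[2]);print("rack xy mm",1000*(c*d[0]+s*d[1]),1000*(-s*d[0]+c*d[1]),"yaw",np.degrees(yaw-k[2]))
seen=set()
for x in est(f"pics/side_{n}.png",S["position"],yaw):
    if x[1] not in seen and len(seen)<4: seen.add(x[1]);print(np.round(x,3))
E
python3 meas.py 4
```

```text
{'clock': 7.05, 'position': [0.6294, 0.1142, 0.307], 'contact_force': [1.2458, -0.7315, -1.7803], 'moment': [-0.1228, -0.3531, -0.0466], 'width': 0.0136, 'gripper_force': 25.3693, 'qpos': [0.0708, 0.3434, 1.1833, -0.0, 1.6134, -1.2003]}
rack xy mm -76.77454844433261 63.509646482035606 yaw -0.1747859283916514
[ 9.6779e+01  2.0000e+01  0.0000e+00 -4.0000e-03 -4.0000e-03]
[ 9.6757e+01  1.9000e+01 -4.0000e-03  4.0000e-03  4.0000e-03]
[ 9.5736e+01  1.7000e+01  4.0000e-03 -4.0000e-03 -4.0000e-03]
[95.445 18.     0.     0.     0.   ]
```

>>> move_arm --deltas '[[[0.008, 0, -0.003, 0, 1], [0.015, 0, -0.006, 0, 1], [0.022, 0, -0.009, 0, 1], [0.029, 0, -0.011, 0, 1], [0.036, 0, -0.014, 0, 1], [0.042, 0, -0.016, 0, 1], [0.049, 0, -0.018, 0, 1], [0.056, 0, -0.019, 0, 1], [0.056, 0, -0.019, 0, 1]]]'

```text
clock: 7.95
position: [0.5864, 0.1275, 0.3229]
ee_rot: [0.001, 0.149, 0.989, 0.0]
contact_force: [4.2, -2.3, 7.3]
width: 0.013
gripper_force: 27.2
```

```bash
python3 meas.py 5
```

```text
{'clock': 8.0, 'position': [0.5866, 0.1274, 0.3228], 'contact_force': [3.4715, -1.5441, 7.5086], 'moment': [-0.3559, -0.7655, 0.0391], 'width': 0.0136, 'gripper_force': 27.2287, 'qpos': [0.0981, 0.2762, 1.2438, -0.0, 1.6193, -1.173]}
rack xy mm -31.908361332007523 63.36576016767741 yaw -0.17422978688517576
[94.128 36.     0.     0.     0.   ]
[93.33 37.    0.    0.    0.  ]
[9.3141e+01 3.5000e+01 0.0000e+00 4.0000e-03 4.0000e-03]
[9.2866e+01 3.3000e+01 0.0000e+00 4.0000e-03 4.0000e-03]
```

```bash
cat > plan.py <<'E'
import numpy as np
from scipy.ndimage import binary_dilation,distance_transform_edt,label
# heel frame mm: hook polygon sampled + back wall; obstacles slats (rack x,z)
def pts(th):
    P=[]
    g=lambda x0,x1,z0,z1:[(x,z) for x in np.arange(x0,x1+.1,.5) for z in np.arange(z0,z1+.1,.5)]
    P=np.array(g(10.5,16.5,0,34)+g(-2,16.5,0,6)+g(-4,0,-79,2))
    c,s=np.cos(th),np.sin(th);return np.stack([P[:,0]*c+P[:,1]*s,P[:,1]*c-P[:,0]*s],1)
xs=np.arange(-60,20,.5);zs=np.arange(100,175,.5)
def free(th):
    X,Z=np.meshgrid(xs,zs,indexing="ij");ok=np.ones(X.shape,bool)
    for x,z in pts(th):
        a,b=X+x,Z+z
        ok&=~((a>0)&(a<8)&(((b>50)&(b<135))|((b>159)&(b<205))))
    return ok
if __name__=="__main__":
    for deg in(32,36,40,44,48,52):
        D=distance_transform_edt(free(np.radians(deg)))*.5
        best=None
        for cl in np.arange(4,0,-.25):
            L,_=label(D>cl)
            a=L[0,int((120-100)*2)]
            # goal: H within x>-6
            m=(L==a)&(a>0); gx=xs[np.where(m.any(1))[0].max()] if a else None
            if gx is not None and gx>-5: best=(cl,gx,zs[np.where(m[np.argmin(abs(xs-gx))])[0]]);break
        print(deg,best and (best[0],best[1],best[2].min(),best[2].max()))
E
python3 plan.py
```

```text
32 None
36 (np.float64(0.5), np.float64(19.5), np.float64(162.5), np.float64(167.5))
40 (np.float64(1.5), np.float64(19.5), np.float64(159.5), np.float64(164.5))
44 (np.float64(2.25), np.float64(19.5), np.float64(157.5), np.float64(162.0))
48 (np.float64(3.0), np.float64(-3.5), np.float64(150.5), np.float64(150.5))
52 (np.float64(2.75), np.float64(19.5), np.float64(153.0), np.float64(159.5))
```

>>> move_arm --deltas '[[[0.007, 0, -0.002, 0, 1], [0.014, 0, -0.003, 0, 1], [0.021, 0, -0.004, 0, 1], [0.028, 0, -0.004, 0, 1], [0.035, 0, -0.004, 0, 1], [0.035, 0, -0.004, 0, 1]]]'

```text
clock: 8.6
position: [0.5588, 0.136, 0.3257]
ee_rot: [0.0, 0.149, 0.989, 0.0]
contact_force: [1.4, -0.7, 8.0]
width: 0.0135
gripper_force: 27.8
```

```bash
sed -i 's/np.arange(-5,51,1)/np.arange(-5,61,1)/' tilt.py; python3 meas.py 6
```

```text
{'clock': 8.65, 'position': [0.5589, 0.1359, 0.3256], 'contact_force': [1.8038, -0.6947, 7.4055], 'moment': [-0.242, -0.4685, -0.0282], 'width': 0.0137, 'gripper_force': 27.8615, 'qpos': [0.1173, 0.2366, 1.2916, 0.0006, 1.6132, -1.1539]}
rack xy mm -2.954894820496025 63.31261118587782 yaw -0.16533427666302977
[ 8.7885e+01  4.7000e+01  4.0000e-03 -4.0000e-03  0.0000e+00]
[ 8.6335e+01  4.8000e+01  4.0000e-03 -4.0000e-03  0.0000e+00]
[ 8.5481e+01  4.9000e+01  4.0000e-03 -8.0000e-03 -4.0000e-03]
[ 8.5278e+01  4.6000e+01  4.0000e-03 -4.0000e-03  0.0000e+00]
```

Run:
```python
from plan import *
for deg in(46,48,50):
    D=distance_transform_edt(free(np.radians(deg)))*.5
    print(deg)
    for x in range(-45,2,3):
        i=np.argmin(abs(xs-x));c=D[i]
        L,n=label(c>0)
        print(x,[(float(zs[L==k].min()),float(zs[L==k].max()),float(zs[np.argmax(np.where(L==k,c,0))]),float(c[L==k].max())) for k in range(1,n+1)])
```

```text
46
-45 [(100.0, 174.5, 135.0, 14.916433890176299)]
-42 [(100.0, 174.5, 135.0, 12.727922061357855)]
-39 [(100.0, 174.5, 135.0, 10.816653826391969)]
-36 [(100.0, 174.5, 135.0, 8.845903006477066)]
-33 [(126.5, 144.0, 136.0, 7.158910531638177)]
-30 [(129.0, 142.5, 137.0, 6.0)]
-27 [(132.0, 142.5, 138.0, 4.6097722286464435)]
-24 [(135.0, 142.5, 139.5, 3.5)]
-21 [(137.5, 145.5, 141.5, 2.8284271247461903)]
-18 [(140.5, 148.0, 144.5, 3.2015621187164243)]
-15 [(143.5, 151.5, 147.5, 3.1622776601683795)]
-12 [(146.5, 154.0, 150.0, 3.2015621187164243)]
-9 [(147.0, 157.5, 151.0, 4.5)]
-6 [(147.0, 156.5, 151.0, 4.242640687119285)]
-3 [(146.5, 153.5, 150.0, 3.5355339059327378)]
0 [(143.5, 153.0, 149.0, 4.242640687119285)]
48
-45 [(100.0, 174.5, 136.5, 14.84082207965583)]
-42 [(100.0, 174.5, 136.0, 12.419742348374221)]
-39 [(100.0, 174.5, 136.0, 10.606601717798213)]
-36 [(125.0, 148.5, 136.5, 8.73212459828649)]
-33 [(127.5, 145.0, 137.0, 7.106335201775948)]
-30 [(130.0, 144.0, 138.0, 6.020797289396148)]
-27 [(133.0, 144.0, 139.5, 5.0)]
-24 [(136.0, 144.0, 140.5, 3.905124837953327)]
-21 [(138.5, 147.
[... 370 characters left out ...]
0.0, 174.5, 137.5, 14.5)]
-42 [(100.0, 174.5, 137.5, 12.379418403139947)]
-39 [(100.0, 174.5, 137.5, 10.307764064044152)]
-36 [(126.5, 149.0, 137.5, 8.73212459828649)]
-33 [(129.0, 145.5, 138.0, 7.106335201775948)]
-30 [(131.5, 145.0, 139.0, 6.020797289396148)]
-27 [(134.0, 145.0, 140.5, 5.0)]
-24 [(136.5, 146.0, 141.5, 4.123105625617661)]
-21 [(139.0, 148.0, 143.5, 3.605551275463989)]
-18 [(141.5, 150.5, 146.0, 3.905124837953327)]
-15 [(144.0, 153.5, 149.0, 3.605551275463989)]
-12 [(146.5, 156.0, 151.0, 3.8078865529319543)]
-9 [(148.0, 158.5, 152.5, 4.716990566028302)]
-6 [(148.0, 157.0, 151.5, 3.5355339059327378)]
-3 [(148.0, 153.5, 150.5, 3.0)]
0 [(144.5, 153.5, 150.0, 3.905124837953327)]
```

>>> move_arm --deltas '[[[-0.02, 0.002, -0.006, 0, 1], [-0.06, 0.004, -0.006, -0.0014, 1], [-0.1, 0.004, -0.006, -0.0014, 1], [-0.14, 0.004, -0.006, -0.0014, 1], [-0.156, 0.004, 0.01, -0.0014, 1], [-0.156, 0.004, 0.05, -0.0014, 1], [-0.156, 0.004, 0.09, -0.0014, 1], [-0.156, 0.004, 0.12, -0.0014, 1], [-0.15, 0.004, 0.14, -0.0014, 1], [-0.14, 0.004, 0.14, -0.0014, 1], [-0.14, 0.004, 0.14, -0.0014, 1], [-0.14, 0.004, 0.14, -0.0014, 1]]]'

```text
clock: 9.85
position: [0.6676, 0.1059, 0.2135]
ee_rot: [0.0, 0.148, 0.989, 0.0]
contact_force: [0.2, 0.4, -2.0]
width: 0.0134
gripper_force: 26.5
```

```bash
cat > rel.py <<'E'
# refine bin (tilt) and rack in the side picture, same picture
import sys
from tilt import *
import tilt as tl
from scipy.optimize import minimize
def grads(img):
    im=cv2.GaussianBlur(cv2.imread(img),(0,0),1.0).astype(np.float32)
    return cv2.Sobel(im,cv2.CV_32F,1,0),cv2.Sobel(im,cv2.CV_32F,0,1)
def sc(g,u):
    U=u.reshape(-1,25,2);d=U[:,-1]-U[:,0];n=np.repeat(np.stack([-d[:,1],d[:,0]],1)/np.linalg.norm(d,axis=1)[:,None],25,0)
    m=U.reshape(-1,1,2).astype(np.float32)
    return np.clip(np.abs(cv2.remap(g[0],m,None,1)[:,0]*n[:,:1]+cv2.remap(g[1],m,None,1)[:,0]*n[:,1:]).max(1),0,150).mean()
RE=[((8,-60,135),(8,-110,135)),((8,0,135),(8,60,135)),((8,-130,159),(8,135,159)),((8,-130,205),(8,135,205)),((8,-130,50),(8,135,50)),((13.5,-89,140),(13.5,-89,169)),((13.5,-41,140),(13.5,-41,169)),((100,133,0),(100,133,14)),((0,133,14),(100,133,14)),((20,163,14),(100,163,14)),((100,133,14),(100,163,14)),((0,-163,14),(100,-163,14)),((100,-163,14),(100,-133,14)),((0,-130,205),(0,135,205))]
rp=np.concatenate([np.linspace(a,b,25) for a,b in RE])/1000
def rackfit(g,k=RACK,du=8):
    out=[]   # image shift of the model, whole rack, plus yaw
    for dy in np.radians(np.arange(-1.5,1.6,.5)):
        u=proj("side",T([k[0],k[1],k[2]+dy],rp))
        for a in np.arange(-6,6.1,.5):
            for b in np.arange(-6,6.1,.5): out.append((sc(g,u+[a,b]),np.degrees(dy),a,b))
    out.sort(reverse=True);return out
def binfit(g,pos,yaw,t0,rng=4):
    out=[]
    for t in np.arange(t0-rng,t0+rng+.1,.5):
        u=proj("side",T5([pos[0],pos[1],pos[2]+.028,yaw,np.radians(t)],tl.pts))
        for a in np.arange(-6,6.1,.5):
            for b in np.arange(-6,6.1,.5): out.append((sc(g,u+[a,b]),t,a,b))
    out.sort(reverse=True);return out
if __name__=="__main__":
    f=f"pics/side_{sys.argv[1]}.png";t0=float(sys.argv[2])
    S=manip.get_state();r=Ro.from_quat(np.roll(S["ee_rot"],-1)).as_matrix();yaw=np.arctan2(r[1,0],r[0,0])
    g=grads(f)
    for x in rackfit(grads("pics/side_0.png"))[:3]:print("rack0",np.round(x,2))
    for x in rackfit(g)[:3]:print("rack",np.round(x,2))
    for x in binfit(g,S["position"],yaw,t0)[:4]:print("bin",np.round(x,2))
E
python3 meas.py 7; python3 rel.py 7 48
```

```text
{'clock': 9.9, 'position': [0.6682, 0.1057, 0.2139], 'contact_force': [0.4596, -0.2604, -1.9615], 'moment': [0.0568, 0.082, 0.0419], 'width': 0.0133, 'gripper_force': 26.4558, 'qpos': [0.0541, 0.4299, 1.2707, 0.0002, 1.4391, -1.2199]}
rack xy mm -116.29947523176243 60.248394734015996 yaw -0.00720129134875805
[1.0885e+02 4.4000e+01 4.0000e-03 0.0000e+00 4.0000e-03]
[ 1.08442e+02  4.30000e+01  8.00000e-03 -4.00000e-03  0.00000e+00]
[ 1.07991e+02  4.50000e+01  8.00000e-03 -8.00000e-03 -4.00000e-03]
[ 1.06426e+02  4.60000e+01  8.00000e-03 -8.00000e-03 -4.00000e-03]
rack0 [109.57  -1.     0.     3.  ]
rack0 [109.16   1.    -1.5    4.  ]
rack0 [108.3   1.   -1.5   3.5]
rack [109.21  -1.     0.     3.  ]
rack [109.04   1.    -1.5    4.  ]
rack [108.19   1.    -1.5    3.5 ]
bin [108.91  44.    -2.5   -2.5 ]
bin [108.   44.5  -2.5  -2.5]
bin [107.61  44.5   -2.    -2.  ]
bin [107.53  44.    -2.5   -2.  ]
```

```bash
cat > rf.py <<'E'
from rel import *
def grads(img):
    im=cv2.GaussianBlur(cv2.imread(img),(0,0),1.0).astype(np.float32);return cv2.Sobel(im,cv2.CV_32F,1,0),cv2.Sobel(im,cv2.CV_32F,0,1)
TE=[((0,-130,205),(0,135,205)),((8,-130,205),(8,135,205)),((20,133,14),(100,133,14)),((-30,163,14),(100,163,14)),((100,133,14),(100,163,14)),((20,-163,14),(100,-163,14)),((40,-133,14),(100,-133,14)),((100,-163,14),(100,-133,14)),((-161,-90,115),(-161,-40,115)),((-140,-107,116),(-20,-107,116)),((-140,-23,116),(-20,-23,116))]
tp=np.concatenate([np.linspace(a,b,25) for a,b in TE])/1000
gs,gt=grads("pics/side_0.png"),grads("pics/top_0.png")
if __name__=="__main__":
    out=[]
    for dx in np.arange(-.01,.0101,.002):
        for dy in np.arange(-.01,.0101,.002):
            for w in np.radians(np.arange(-1.5,1.6,.5)):
                k=[RACK[0]+dx,RACK[1]+dy,RACK[2]+w]
                a,b=sc(gs,proj("side",T(k,rp))),sc(gt,proj("top",T(k,tp)))
                out.append((a+b,a,b,dx,dy,np.degrees(w)))
    for key,n in((0,"both"),(1,"side"),(2,"top")):
        for x in sorted(out,key=lambda v:-v[key])[:4]:print(n,np.round(x,3))
    # bin on the table, both pictures
    Bt=[((-91,25,59),(-91,-25,59)),((-70,-42,60),(70,-42,60)),((-70,42,60),(70,42,60)),((70,-42,81),(70,42,81)),((-70,-42,60),(-70,-28,60)),((-70,42,60),(-70,28,60))]
    bt=np.concatenate([np.linspace(a,b,25) for a,b in Bt])/1000
    out=[]
    for dx in np.arange(-.01,.0101,.002):
        for dy in np.arange(-.01,.0101,.002):
            for w in np.radians(np.arange(-2,2.1,1)):
                k=[BIN[0]+dx,BIN[1]+dy,BIN[2]+w]
                a,b=sc(gs,proj("side",T(k,tl.pts/1000))),sc(gt,proj("top",T(k,bt)))
                out.append((a+b,a,b,dx,dy,np.degrees(w)))
    for key,n in((0,"both"),(1,"side"),(2,"top")):
        for x in sorted(out,key=lambda v:-v[key])[:3]:print("BIN",n,np.round(x,3))
E
python3 rf.py
```

```text
both [ 2.11805e+02  8.48810e+01  1.26924e+02 -2.00000e-03  0.00000e+00
  0.00000e+00]
both [ 2.08144e+02  8.51660e+01  1.22979e+02 -2.00000e-03  0.00000e+00
 -5.00000e-01]
both [ 2.06295e+02  1.01599e+02  1.04696e+02 -4.00000e-03  0.00000e+00
 -1.00000e+00]
both [204.397  68.773 135.624   0.      0.      0.5  ]
side [ 1.79663e+02  1.09738e+02  6.99250e+01 -2.00000e-03  6.00000e-03
 -1.00000e+00]
side [ 1.56446e+02  1.09367e+02  4.70780e+01 -2.00000e-03  8.00000e-03
  5.00000e-01]
side [ 1.51991e+02  1.09268e+02  4.27220e+01 -2.00000e-03  8.00000e-03
 -5.00000e-01]
side [1.66016e+02 1.09115e+02 5.69010e+01 0.00000e+00 8.00000e-03 1.00000e+00]
top [202.282  65.481 136.801   0.      0.      0.   ]
top [204.397  68.773 135.624   0.      0.      0.5  ]
top [198.67   65.924 132.747   0.      0.     -0.5  ]
top [1.96486e+02 6.55120e+01 1.30974e+02 2.00000e-03 0.00000e+00 0.00000e+00]
BIN both [2.08819e+02 9.50020e+01 1.13817e+02 2.00000e-03 0.00000e+00 0.00000e+00]
BIN both [ 2.06636e+02  9.48490e+01  1.11787e+02  2.00000e-03  0.00000e+00
 -1.00000e+00]
BIN both [ 2.05210e+02  9.71830e+01  1.08026e+02  2.00000e-03 -2.00000e-03
  0.00000e+00]
BIN side [ 2.01761e+02  9.72380e+01  1.04523e+02  2.00000e-03 -2.00000e-03
 -1.00000e+00]
BIN side [ 2.05210e+02  9.71830e+01  1.08026e+02  2.00000e-03 -2.00000e-03
  0.00000e+00]
BIN side [197.435  97.109 100.326   0.      0.     -1.   ]
BIN top [2.08819e+02 9.50020e+01 1.13817e+02 2.00000e-03 0.00000e+00 0.00000e+00]
BIN top [ 2.06636e+02  9.48490e+01  1.11787e+02  2.00000e-03  0.00000e+00
 -1.00000e+00]
BIN top [2.02421e+02 9.14120e+01 1.11009e+02 2.00000e-03 0.00000e+00 1.00000e+00]
```

```bash
cat > rel2.py <<'E'
# bin heel & tilt in the rack plane, from the side picture, relative to the rack seen in it
import sys
from rel import *
BIAS=np.array([0,3.])
def heel(f,pos,t0,rng=4,y=None,r=.016,h0=None):
    d=pos[:2]-RACK[:2];c,s=np.cos(RACK[2]),np.sin(RACK[2]);rx,ry=c*d[0]+s*d[1],-s*d[0]+c*d[1]
    if y is not None: ry=y
    g=grads(f);out=[]
    for t in np.arange(t0-rng,t0+rng+.1,.5):
        for a in np.arange(-r,r+.001,.001):
            for b in np.arange(-r,r+.001,.001):
                P=T(RACK,[rx+a,ry,pos[2]+.028+b])
                u=proj("side",T5([*P,RACK[2],np.radians(t)],tl.pts))+BIAS
                out.append((sc(g,u),t,a*1000,b*1000))
    out.sort(reverse=True)
    for o in out[:1]+[next(x for x in out if abs(x[1]-out[0][1])>=k) for k in(1,2)]:
        t=np.radians(o[1]);H=np.array([116*np.cos(t)-27*np.sin(t),-27*np.cos(t)-116*np.sin(t)])+[rx*1e3+o[2],(pos[2]+.028)*1e3+o[3]]
        print("score %.1f tilt %.1f dx %.0f dz %.0f heel"%o,H.round(1),"y",round(ry*1e3,1))
    return out[0],rx,ry
def draw(f,o,rx,ry,pos,name,crop,k):
    im=cv2.resize(cv2.imread(f),None,fx=k,fy=k,interpolation=cv2.INTER_CUBIC)
    P=T(RACK,[rx+o[2]/1e3,ry,pos[2]+.028+o[3]/1e3])
    for L,fn,c in((tl.E3,lambda q:T5([*P,RACK[2],np.radians(o[1])],q),(255,255,0)),(RE,lambda q:T(RACK,np.array(q)/1000),(0,255,0))):
        for e in L:
            p=(proj("side",fn(np.array(e,float)))+BIAS)*k+k/2-.5
            cv2.line(im,*[tuple(int(v) for v in x.round()) for x in p],c,1,cv2.LINE_AA)
    x,y,w,h=[int(k*v) for v in crop];raw=cv2.resize(cv2.imread(f),None,fx=k,fy=k,interpolation=cv2.INTER_CUBIC)
    cv2.imwrite(name,np.hstack([im[y:y+h,x:x+w],raw[y:y+h,x:x+w]]))
if __name__=="__main__":
    n=sys.argv[1];pos=manip.get_state()["position"]
    o,rx,ry=heel(f"pics/side_{n}.png",pos,float(sys.argv[2]))
    draw(f"pics/side_{n}.png",o,rx,ry,pos,f"pics/d{n}.png",(150,190,130,190),3.05)
E
python3 rel2.py 7 44
```

```text
score 109.2 tilt 44.0 dx -4 dz 11 heel [-55.6 152.9] y 60.2
score 109.2 tilt 43.0 dx -5 dz 11 heel [-54.9 154.1] y 60.2
score 107.1 tilt 42.0 dx -6 dz 11 heel [-54.2 155.2] y 60.2
```

View pics/d7.png

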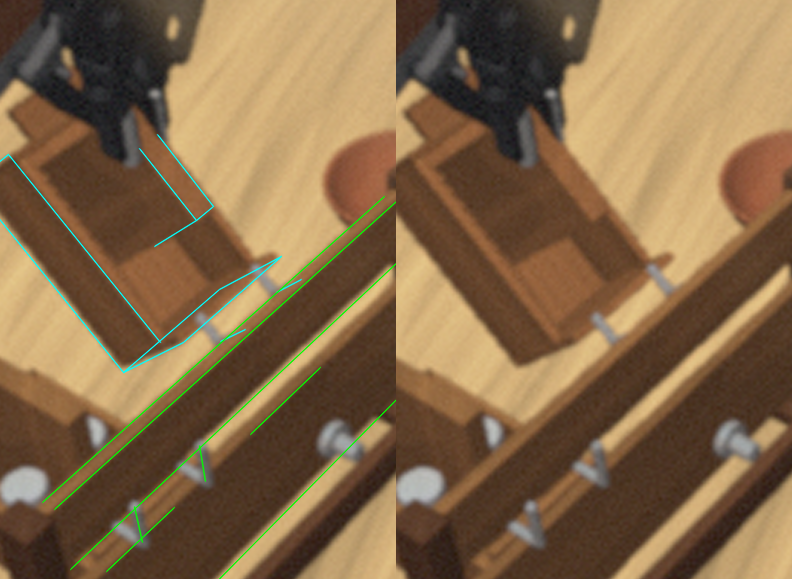

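The crop shows the held bin tilted about 44°, hooks at roughly (217,294) and (237,283), just short of the slot. The fit puts the heel at rack (-56, 153) mm. I'll approach the slot mouth and measure again.

>>> move_arm --deltas '[[[0, 0, 0.011, 0, 1], [0, 0, 0.021, 0, 1], [0.01, 0, 0.021, 0, 1], [0.02, 0, 0.021, 0, 1], [0.0245, 0, 0.021, 0, 1], [0.0245, 0, 0.021, 0, 1]]]'

```text
clock: 10.5
position: [0.6486, 0.1115, 0.1962]
ee_rot: [0.0, 0.148, 0.989, 0.0]
contact_force: [-0.4, 0.4, -2.8]
width: 0.0138
gripper_force: 26.5
```

```bash
python3 meas.py 8 | head -2; python3 rel2.py 8 44
python3 - <<'E'
import cv2,numpy as np
from geo import *
from plan import *
D=distance_transform_edt(free(np.radians(44.5)))*.5
for x in range(-36,2,3):
    c=D[np.argmin(abs(xs-x))];L,n=label(c>0)
    print(x,[(float(zs[L==k].min()),float(zs[L==k].max()),float(zs[np.argmax(np.where(L==k,c,0))]),round(float(c[L==k].max()),1)) for k in range(1,n+1)])
# grey (steel) pixels newly seen inside the slot window
a=cv2.imread("pics/side_7.png").astype(int);b=cv2.imread("pics/side_8.png").astype(int)
for y in(36,84):
    q=proj("side",T(RACK,[[.004,y/1000,.135],[.004,y/1000,.147],[.004,y/1000,.159]]))+[0,3];print(y,q.round(1).tolist())
E
```

```text
{'clock': 10.55, 'position': [0.6492, 0.1113, 0.1963], 'contact_force': [-0.0495, -0.6545, -2.9962], 'moment': [0.0533, 0.0854, -0.0187], 'width': 0.0135, 'gripper_force': 26.4526, 'qpos': [0.0644, 0.4112, 1.3445, -0.0002, 1.3847, -1.2097]}
rack xy mm -96.47917773679963 60.46617230768773 yaw -0.0020336915652792104
score 87.9 tilt 42.5 dx -3 dz 10 heel [-32.2 136. ] y 60.5
score 86.3 tilt 46.5 dx 0 dz 10 heel [-36.2 131.6] y 60.5
score 86.3 tilt 46.5 dx 0 dz 10 heel [-36.2 131.6] y 60.5
-36 [(100.0, 174.5, 134.5, 9.2)]
-33 [(125.0, 143.5, 135.5, 7.2)]
-30 [(128.0, 142.0, 136.5, 6.0)]
-27 [(131.0, 142.0, 137.5, 4.6)]
-24 [(134.5, 142.0, 139.0, 3.5)]
-21 [(137.0, 144.5, 140.5, 2.5)]
-18 [(140.5, 147.5, 144.0, 2.8)]
-15 [(143.0, 150.5, 147.0, 2.8)]
-12 [(146.5, 153.5, 149.5, 3.0)]
-9 [(147.0, 156.5, 151.0, 4.2)]
-6 [(147.0, 156.5, 151.0, 4.2)]
-3 [(146.0, 153.5, 150.0, 3.5)]
0 [(143.0, 153.0, 149.0, 4.5)]
36 [[243.6, 317.4], [243.0, 312.6], [242.4, 307.7]]
84 [[261.4, 300.5], [261.0, 295.7], [260.5, 290.8]]
```

>>> move_arm --deltas '[[[0.006, 0, -0.001, 0, 1], [0.011, 0, -0.003, 0, 1], [0.015, 0, -0.0045, 0, 1], [0.015, 0, -0.0045, 0, 1], [0.015, 0, -0.0045, 0, 1]]]'

```text
clock: 11.05
position: [0.6378, 0.1146, 0.1995]
ee_rot: [0.0, 0.148, 0.989, -0.0]
contact_force: [-0.4, 0.2, -3.2]
width: 0.0134
gripper_force: 26.5
```

```bash
cat > grey.py <<'E'
import sys
from geo import *
import cv2
b=cv2.imread(f"pics/side_{sys.argv[1]}.png").astype(int)
print("saturation map around the slot, '#'=steel-like")
sat=b[...,2]-b[...,0];br=b.sum(2)/3
for v in range(282,326):
    print(v,"".join("#" if (sat[v,u]<22 and br[v,u]>75) else ("+" if br[v,u]>130 else ("." if br[v,u]>75 else " ")) for u in range(225,285)))
for y in(36,84):
    for x in (0,8):
        q=proj("side",T(RACK,[[x/1e3,y/1000,.135],[x/1e3,y/1000,.159]]))+[0,3];print(y,x,q.round(1).tolist())
E
python3 meas.py 9 | head -2; python3 grey.py 9
```

```text
{'clock': 11.1, 'position': [0.6379, 0.1147, 0.1993], 'contact_force': [-0.6698, 0.5084, -2.9141], 'moment': [-0.0021, 0.0953, 0.0198], 'width': 0.0134, 'gripper_force': 26.4568, 'qpos': [0.0706, 0.3942, 1.3644, -0.0002, 1.3827, -1.2031]}
rack xy mm -84.71908890812651 60.59097998135964 yaw -0.021429625875072023
saturation map around the slot, '#'=steel-like
282                ...........                    .++++++.....  
283                 .........                    .+++++++.....  
284                ........                    ..+++++++.....   
285                .......                    ..+++++++.....    
286 .        .   ........                    ..+++++++.....     
287 ..         .........                    ..+++++++.....      
288 ...        ........                    .++++++++.....       
289 ...       ........                    .++++++++.....        
290 ....     ........                    .++++++++.....         
291 .....   ........                    .++++++++.....          
292 ...... ........                    .++++++++.....           
293 ..............       
[... 1571 characters left out ...]
                            
318        .++++++++.....                                       
319       ..+++++++.....                                        
320      ..+++++++.....                                         
321     ..+++++++.....                                          
322    .++++++++.....                                           
323   .++++++++.....                                            
324  .++++++++.....                                             
325 .++++++++.....                                             .
36 0 [[241.8, 316.4], [240.5, 306.7]]
36 8 [[245.4, 318.4], [244.2, 308.7]]
84 0 [[259.6, 299.6], [258.7, 289.9]]
84 8 [[263.2, 301.4], [262.3, 291.7]]
```

Run:
```python
from geo import *
for x,z in((9.5,153.8),(9.5,150),(9.5,146),(4,150),(14,150)):
    print(x,z,[(proj("side",T(RACK,[x/1e3,y/1e3,z/1e3]))+[0,3]).round(1).tolist() for y in(36.6,84.6)])
```

```text
9.5 153.8 [[245.4, 311.0], [263.4, 294.0]]
9.5 150 [[245.6, 312.5], [263.6, 295.6]]
9.5 146 [[245.8, 314.1], [263.7, 297.2]]
4 150 [[243.1, 311.2], [261.1, 294.3]]
14 150 [[247.7, 313.6], [265.6, 296.6]]
```

>>> move_arm --deltas '[[[0.004, 0, -0.002, 0, 1], [0.0075, 0, -0.004, 0, 1], [0.0095, 0, -0.0065, 0, 1], [0.0113, 0, -0.009, 0, 1], [0.0113, 0, -0.009, 0, 1], [0.0113, 0, -0.009, 0, 1]]]'

```text
clock: 11.7
position: [0.629, 0.1174, 0.2069]
ee_rot: [-0.0, 0.148, 0.989, 0.0]
contact_force: [0.1, -0.1, -1.0]
width: 0.0135
gripper_force: 26.7
```

```bash
python3 meas.py 10 | head -2; python3 grey.py 10
```

```text
{'clock': 11.75, 'position': [0.629, 0.1174, 0.2067], 'contact_force': [1.2941, 0.6768, -0.6719], 'moment': [0.11, 0.192, 0.0211], 'width': 0.0133, 'gripper_force': 26.7239, 'qpos': [0.0758, 0.3781, 1.3716, 0.0001, 1.3919, -1.198]}
rack xy mm -75.41337511141877 60.56314988308162 yaw -0.024899939974495765
saturation map around the slot, '#'=steel-like
282 ..        .       ........                    .++++++.....  
283 ...         .   ........                     .+++++++.....  
284 ...         .  ........                    ..+++++++.....   
285 ....          .........                   ..+++++++.....    
286 .....        .........                   ..+++++++.....     
287 ......      ........                    ..+++++++.....      
288 .......    ........                    ..+++++++.....       
289 .......   ........                    .++++++++.....        
290 .................                    .++++++++.....         
291 ................                    .++++++++.....          
292 ..............                     .+++++++.....            
293 ..............              
[... 1564 characters left out ...]
                            
318        ..+++++++.....                                       
319       ..+++++++.....                                        
320      .++++++++.....                                         
321     .++++++++.....                                          
322    .++++++++.....                                           
323   .++++++++.....                                            
324  .++++++++.....                                             
325 .++++++++.....                                             .
36 0 [[241.8, 316.4], [240.5, 306.7]]
36 8 [[245.4, 318.4], [244.2, 308.7]]
84 0 [[259.6, 299.6], [258.7, 289.9]]
84 8 [[263.2, 301.4], [262.3, 291.7]]
```

>>> move_arm --deltas '[[[-0.001, 0, -0.002, 0, 1], [-0.001, 0, -0.004, 0, 1], [-0.001, 0, -0.004, 0, 1], [-0.001, 0, -0.004, 0, 1]]]'

```text
clock: 12.15
position: [0.6298, 0.117, 0.2095]
ee_rot: [-0.0, 0.148, 0.989, -0.0]
contact_force: [0.1, 0.2, -3.4]
width: 0.0132
gripper_force: 26.5
```

```bash
python3 meas.py 11 | head -2; python3 grey.py 11 | sed -n 13,20p
```

```text
{'clock': 12.2, 'position': [0.6297, 0.1171, 0.2095], 'contact_force': [-0.0797, -0.0007, -2.3398], 'moment': [0.0368, 0.0121, 0.0201], 'width': 0.0132, 'gripper_force': 26.4595, 'qpos': [0.0753, 0.3781, 1.365, -0.0001, 1.3991, -1.1984]}
rack xy mm -76.22731974437843 60.67215901713929 yaw -0.0247122243138906
293 .............                     ...+####......            
294 ............                     .#######......             
295 ...........                     .#####........              
296 ..........                     .###.........                
297 .........                     ....+++......                 
298 ........                     .+++++++.....                  
299 .......                     .+++++++.....                   
300 ......                    ..+++++++.....
```

>>> move_arm --deltas '[[[0.0022, 0, -0.0024, 0, 1], [0.0044, 0, -0.0048, 0, 1], [0.0065, 0, -0.0065, 0, 1], [0.0085, 0, -0.007, 0, 1], [0.0105, 0, -0.0065, 0, 1], [0.0125, 0, -0.006, 0, 1], [0.0125, 0, -0.006, 0, 1]]]'

```text
clock: 12.9
position: [0.6211, 0.1198, 0.215]
ee_rot: [0.001, 0.148, 0.989, -0.0]
contact_force: [1.4, -0.7, -1.9]
width: 0.0133
gripper_force: 26.6
```

```bash
python3 meas.py 12 | head -2; python3 grey.py 12 | sed -n 8,40p
```

```text
{'clock': 12.95, 'position': [0.6211, 0.1198, 0.215], 'contact_force': [1.2133, -1.1019, -1.1247], 'moment': [-0.1531, -0.308, 0.0001], 'width': 0.0134, 'gripper_force': 26.6153, 'qpos': [0.081, 0.3617, 1.3768, -0.0006, 1.4009, -1.1927]}
rack xy mm -67.15621727877935 60.56385232120418 yaw -0.02476320392526097
288 ...................                    .++++++++.....       
289 ..................                    .++++++++....         
290 .................                    .++++++++.....         
291 ................                    .++++++++.....          
292 ...............                    ..+++++++#+...           
293 ..............                    ..++++++####..            
294 .............                    .##++++#####..             
295 ...........                     ..########....              
296 ..........                     .+++####.....                
297 .........                     .+++++.......                 
298 ........                     .++++++......                  
299 .......                    ..+++++++.....                   
300 .....
[... 614 characters left out ...]
                          
310                 ..++++++####..                              
311                .##+++#######.                               
312               .+#########..                                 
313             ..+++#####....                                  
314            ..+++++.......                                   
315           ..++++++......                                    
316          ..++++++......                                     
317         .++++++++.....                                      
318        .++++++++.....                                       
319       .++++++++.....                                        
320      ..+++++++.....
```

>>> move_arm --deltas '[[[-0.0025, 0, -0.0025, 0, 1], [-0.001, 0, -0.006, 0, 1], [0.002, 0, -0.009, 0, 1], [0.002, 0, -0.009, 0, 1], [0.002, 0, -0.009, 0, 1]]]'

```text
clock: 13.45
position: [0.6186, 0.1205, 0.2217]
ee_rot: [-0.0, 0.148, 0.989, -0.0]
contact_force: [-0.0, -0.1, -2.6]
width: 0.0138
gripper_force: 26.4
```

```bash
python3 meas.py 13 | head -2; python3 grey.py 13 | sed -n 6,38p
```

```text
{'clock': 13.5, 'position': [0.6186, 0.1205, 0.2216], 'contact_force': [0.09, 0.3587, -2.2212], 'moment': [-0.0035, 0.1133, 0.0083], 'width': 0.0133, 'gripper_force': 26.4494, 'qpos': [0.0821, 0.3564, 1.3687, -0.0, 1.4167, -1.1917]}
rack xy mm -64.57008664302138 60.60744000222016 yaw -0.020255317567153198
286 ...........  ........                    ..+++++++.....     
287 ....................                    ..+++++++.....      
288 ...................                    .++++++++.....       
289 ..................                    .++++++++.....        
290 .................                    ..+++++###....         
291 ................                    ..++++#####..           
292 ..............                     .#+++######..            
293 .............                     ..######.....             
294 ............                     ..+.###......              
295 ............                    .++++.........              
296 ..........                     .++++++......                
297 .........                     .+++++++.....                 
298 ........ 
[... 612 characters left out ...]
                        
308                   ..+++++####...                            
309                  .##++######...                             
310                 ..#######....                               
311                .++.####.....                                
312               .++++........                                 
313              .++++++......                                  
314            ..+++++++.....                                   
315           ..+++++++.....                                    
316          ..+++++++.....                                     
317         ..+++++++.....                                      
318        .++++++++.....
```

```bash
python3 - <<'E'
from geo import *
for x,z in((0,145),(4.7,142.7),(4.7,148),(8,145),(4.7,138)):
    print(x,z,[(proj("side",T(RACK,[x/1e3,y/1e3,z/1e3]))+[0,3]).round(1).tolist() for y in(36.6,84.6)])
E
python3 rel2.py 13 44
```

```text
0 145 [[241.5, 312.2], [259.5, 295.4]]
4.7 142.7 [[243.8, 314.3], [261.7, 297.4]]
4.7 148 [[243.5, 312.1], [261.5, 295.2]]
8 145 [[245.2, 314.2], [263.1, 297.2]]
4.7 138 [[244.0, 316.2], [261.8, 299.3]]
score 90.4 tilt 46.0 dx -4 dz 12 heel [ -7.4 159.4] y 60.6
score 89.7 tilt 47.0 dx -2 dz 11 heel [ -7.2 157.4] y 60.6
score 88.6 tilt 48.0 dx -1 dz 10 heel [ -8.  155.3] y 60.6
```

>>> move_arm --deltas '[[[0.003, 0, 0, 0, 1], [0.005, 0, 0.002, 0, 1], [0.007, 0, 0.003, 0, 1], [0.009, 0, 0.004, 0, 1], [0.009, 0, 0.004, 0, 1], [0.009, 0, 0.004, 0, 1]]]'

```text
clock: 14.1
position: [0.6119, 0.1226, 0.2185]
ee_rot: [0.0, 0.148, 0.989, -0.0]
contact_force: [1.5, 0.4, -2.6]
width: 0.0136
gripper_force: 26.4
```

```bash
python3 meas.py 14 | head -2; python3 grey.py 14 | sed -n 22,38p
```

```text
{'clock': 14.15, 'position': [0.612, 0.1226, 0.2185], 'contact_force': [-0.8133, -0.9997, -2.2015], 'moment': [0.0408, 0.0683, 0.0249], 'width': 0.0135, 'gripper_force': 26.4336, 'qpos': [0.0863, 0.3483, 1.3888, -0.0001, 1.4043, -1.1874]}
rack xy mm -57.6443767303186 60.5914706209644 yaw -0.025028661141985348
302 ....                    ..+++++++.....                      
303 ...                    .++++++++.....                       
304 .                     .++++++++.....                        
305                      .++++++++.....                         
306                     .+++++++......                          
307                    .+++++++.....                            
308                   ..++++++......                            
309                  .##+++++......#.                           
310                 ..+##+++.....####                           
311                .+++###+....######                           
312               .+++++#############                           
313             ..+++++++##########                             
314            ..+++++++.######                                 
315           ..+++++++....##                                   
316          ..+++++++.....                                     
317         ..+++++++.....                                      
318        .++++++++.....
```

>>> move_arm --deltas '[[[-0.0007, 0, 0.005, 0, 1], [-0.0013, 0, 0.01, 0, 1], [-0.005, 0, 0.0145, 0, 1], [-0.01, 0, 0.0185, 0, 1], [-0.015, 0, 0.023, 0, 1], [-0.0196, 0, 0.027, 0, 1], [-0.0235, 0, 0.0315, 0, 1], [-0.0275, 0, 0.036, 0, 1], [-0.0275, 0, 0.036, 0, 1]]]'

```text
clock: 15.05
position: [0.6382, 0.115, 0.1925]
ee_rot: [0.006, 0.148, 0.989, 0.0]
contact_force: [5.0, -1.7, 4.1]
width: 0.0133
gripper_force: 27.3
```

```bash
python3 meas.py 15; python3 rel2.py 15 34; python3 grey.py 15 | sed -n 22,45p
```

```text
{'clock': 15.1, 'position': [0.6378, 0.1151, 0.1925], 'contact_force': [4.3286, -0.8108, 4.2936], 'moment': [-0.1934, -0.5949, 0.0286], 'width': 0.0134, 'gripper_force': 27.2016, 'qpos': [0.0724, 0.3917, 1.3856, -0.002, 1.3532, -1.2004]}
rack xy mm -84.46242966156106 60.166638967261335 yaw -0.05365467621604387
[1.18236e+02 3.00000e+01 4.00000e-03 0.00000e+00 4.00000e-03]
[ 1.17978e+02  3.10000e+01  4.00000e-03 -4.00000e-03  0.00000e+00]
[ 1.16561e+02  3.20000e+01  4.00000e-03 -4.00000e-03  0.00000e+00]
[1.16531e+02 3.30000e+01 0.00000e+00 0.00000e+00 4.00000e-03]
score 118.8 tilt 30.0 dx -4 dz 11 heel [ -1.5 150.1] y 60.2
score 118.2 tilt 31.0 dx -2 dz 11 heel [ -0.9 148.6] y 60.2
score 117.8 tilt 32.0 dx -1 dz 11 heel [ -1.4 147.1] y 60.2
302 ....                      .++++++.....                      
303 ..                       ..+++++.....                       
304 .                       ..+++++.....                        
305                        ..+++++.....                         
306                        .+++++.....                          
307                      
[... 509 characters left out ...]
   .++++..####                                    
316             .+++++.....                                     
317            .+++++.....                                      
318           .+++++.....                                       
319          .+++++.....                                        
320         .+++++.....                                         
321        .+++++.....                                          
322       .+++++.....                                           
323     ..+++++.....                                            
324    ..+++++.....                                             
325   ..+++++.....                                             .
```

>>> move_arm --deltas '[[[-0.005, 0, 0.002, 0, 1], [-0.008, 0, 0.006, 0, 1], [-0.011, 0, 0.01, 0, 1], [-0.0135, 0, 0.0145, 0, 1], [-0.016, 0, 0.0185, 0, 1], [-0.016, 0, 0.0185, 0, 1]]]'

```text
clock: 15.7
position: [0.6435, 0.1126, 0.1729]
ee_rot: [-0.003, 0.148, 0.989, -0.0]
contact_force: [0.3, 0.8, -1.3]
width: 0.0134
gripper_force: 26.1
```

```bash
python3 meas.py 16; python3 rel2.py 16 22
```

```text
{'clock': 15.75, 'position': [0.6434, 0.1126, 0.1732], 'contact_force': [-0.1997, 0.7869, -1.8118], 'moment': [0.1725, 0.2773, 0.0121], 'width': 0.013, 'gripper_force': 25.9606, 'qpos': [0.0666, 0.4193, 1.3893, 0.0005, 1.3379, -1.2073]}
rack xy mm -90.63443423148881 60.894731522115556 yaw -0.019720385624200767
[ 9.0041e+01  3.4000e+01 -8.0000e-03 -4.0000e-03 -4.0000e-03]
[ 8.7506e+01  3.3000e+01 -8.0000e-03 -4.0000e-03 -4.0000e-03]
[ 8.4659e+01  3.5000e+01  4.0000e-03 -8.0000e-03  4.0000e-03]
[ 8.4408e+01  3.2000e+01 -8.0000e-03  0.0000e+00  0.0000e+00]
score 82.8 tilt 20.5 dx -4 dz 10 heel [  4.6 145.3] y 60.9
score 82.7 tilt 18.0 dx -3 dz 8 heel [  8.3 147.6] y 60.9
score 82.7 tilt 18.0 dx -3 dz 8 heel [  8.3 147.6] y 60.9
```

```bash
python3 grey.py 16 | sed -n 14,45p
python3 - <<'E'
from rel2 import *
pos=manip.get_state()["position"]
for t0 in(12,22,32,42): heel("pics/side_16.png",pos,t0,rng=5,r=.024)
E
```

```text
294      .......                     .#####......###            
295     .......                      ..#####....###             
296    .......                      ....#####...##              
297   .......                      ......##########             
298 ........                     ...... ...#######              
299 .......                     ...... .....#####               
300 ......                     ...... .......####               
301 .....                     ...... ......  ###                
302 ....                     ...... ......                      
303 ..                      ...... ......                       
304 .                      .....  ......                        
305                       ...... ......                         
306                      ...... ......                          
307                     .............                           
308                   ......  .###..                            
309                  #.....  ..####                             
310                 ####.......####                         
[... 978 characters left out ...]
 
score 81.3 tilt 17.0 dx -4 dz 7 heel [  8.4 148.4] y 60.9
score 78.7 tilt 16.0 dx -4 dz 6 heel [  9.4 149.2] y 60.9
score 75.3 tilt 15.0 dx -4 dz 6 heel [ 10.4 151.1] y 60.9
score 82.8 tilt 20.5 dx -4 dz 10 heel [  4.6 145.3] y 60.9
score 82.7 tilt 18.0 dx -3 dz 8 heel [  8.3 147.6] y 60.9
score 82.7 tilt 18.0 dx -3 dz 8 heel [  8.3 147.6] y 60.9
score 89.5 tilt 34.0 dx -1 dz 20 heel [-10.6 133.9] y 60.9
score 88.7 tilt 35.0 dx 0 dz 20 heel [-11.1 132.5] y 60.9
score 85.4 tilt 36.0 dx 1 dz 20 heel [-11.7 131.1] y 60.9
score 81.1 tilt 37.0 dx 3 dz 21 heel [-11.2 130.8] y 60.9
score 79.9 tilt 38.5 dx 22 dz 10 heel [  5.3 117.8] y 60.9
score 79.5 tilt 39.0 dx 22 dz 9 heel [  4.5 116.2] y 60.9
```

```bash
cat > pin.py <<'E'
import cv2,numpy as np,sys
a=cv2.imread("pics/side_0.png");U=6
def loc(n):
    b=cv2.imread(f"pics/side_{n}.png");t=cv2.resize(a[322:346,250:276],None,fx=U,fy=U,interpolation=cv2.INTER_CUBIC)
    w=cv2.resize(b[312:356,240:290],None,fx=U,fy=U,interpolation=cv2.INTER_CUBIC)
    r=cv2.matchTemplate(w,t,cv2.TM_CCOEFF_NORMED);_,m,_,p=cv2.minMaxLoc(r);return (p[0]/U-10,p[1]/U-10),round(m,3)
for n in sys.argv[1:]:print(n,loc(n))
E
python3 pin.py 0 14 15 16
python3 - <<'E'
import cv2
im=cv2.imread("pics/side_16.png")
cv2.imwrite("pics/v16.png",cv2.resize(im[195:355,130:300],None,fx=3.6,fy=3.6,interpolation=cv2.INTER_CUBIC))
E
```

```text
0 ((0.0, 0.0), 1.0)
14 ((0.0, 0.0), 0.997)
15 ((0.0, 0.0), 0.997)
16 ((0.0, 0.0), 0.997)
```

View pics/v16.png

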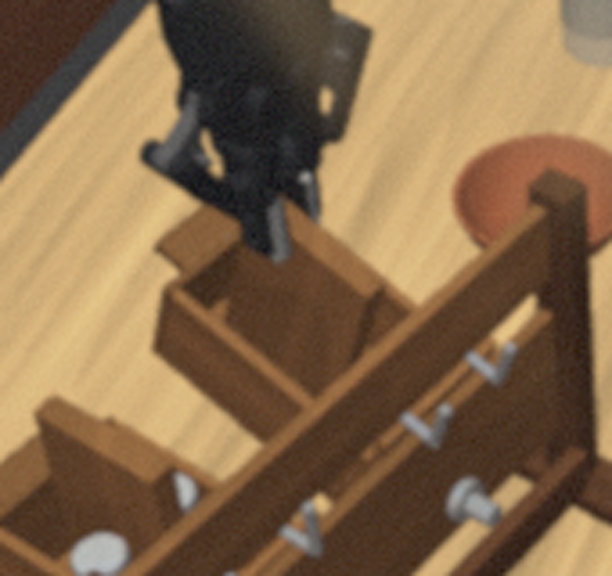

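The view shows the bin hooked by both hooks in the free bay, at about (247,312) and (266,296), still held, with the front a little up. The pin head at (261,333) has not moved. I'll fit the tilt from the visible corners.

```bash
cat > vis.py <<'E'
from rel2 import *
# visible-edge fit: front half, tab, board, hooks behind the slat
VE=[((-70,-42,0),(-70,-42,60)),((-70,-42,0),(10,-42,0)),((-70,-42,60),(20,-42,60)),((-70,-42,60),(-70,-25,60)),((-64,-36,60),(15,-36,60)),((-91,-25,59),(-91,25,59)),((-91,-25,59),(-70,-25,59)),((-91,-25,51),(-91,-25,59)),((20,-7,75),(20,-7,115)),((-25,7,115),(20,7,115)),((20,-7,115),(20,7,115))]
for y in(-24,24):
    for o in(-2.5,2.5):VE+=[((83.5+o,y,86),(83.5+o,y,113))]
vp=np.concatenate([np.linspace(a,b,25) for a,b in VE])
def visfit(n,z0,x0,ts=np.arange(0,40,1),bias=BIAS):
    g=grads(f"pics/side_{n}.png");out=[]
    # parametrised by heel position in rack plane
    for t in ts:
        r=np.radians(t)
        for hx in np.arange(x0-10,x0+7,1.):
            for hz in np.arange(z0-10,z0+11,1.):
                P=np.array([116*np.cos(r)-27*np.sin(r),-27*np.cos(r)-116*np.sin(r)]);P=np.array([hx,hz])-P
                W=T(RACK,[P[0]/1e3,.0605,P[1]/1e3]);out.append((sc(g,proj("side",T5([*W,RACK[2],r],vp))+bias),t,hx,hz))
    out.sort(reverse=True);seen=[]
    for o in out:
        if all(o[1]!=s[1] for s in seen): seen.append(o)
        if len(seen)==5:break
    print(n,[tuple(np.round(s,1).tolist()) for s in seen])
if __name__=="__main__":
    for n in sys.argv[1:]:visfit(n,140,-2)
E
python3 vis.py 15 16
```

```text
15 [(117.8, 29.0, -1.0, 150.0), (115.0, 30.0, -2.0, 149.0), (114.1, 28.0, -1.0, 150.0), (110.2, 31.0, -3.0, 148.0), (104.7, 32.0, -2.0, 148.0)]
16 [(114.1, 20.0, 4.0, 145.0), (111.2, 19.0, 4.0, 146.0), (109.7, 21.0, 4.0, 144.0), (102.7, 18.0, 4.0, 148.0), (102.4, 22.0, 4.0, 142.0)]
```

>>> move_arm --deltas '[[[-0.0015, 0, 0.002, 0, 1], [-0.0028, 0, 0.004, 0, 1], [-0.004, 0, 0.006, 0, 1], [-0.004, 0, 0.006, 0, 1]]]'

```text
clock: 16.15
position: [0.6478, 0.1114, 0.1696]
ee_rot: [-0.001, 0.148, 0.989, -0.0]
contact_force: [-2.1, 1.3, -1.4]
width: 0.0136
gripper_force: 25.9
```

```bash
python3 meas.py 17|head -2; python3 vis.py 17; python3 pin.py 17
```

```text
{'clock': 16.2, 'position': [0.648, 0.1114, 0.1698], 'contact_force': [-1.577, -0.6908, -1.1379], 'moment': [0.1308, 0.5101, -0.0055], 'width': 0.0136, 'gripper_force': 25.9019, 'qpos': [0.0645, 0.4253, 1.3879, -0.0002, 1.3292, -1.2091]}
rack xy mm -95.32380246401934 60.790415755718364 yaw -0.024791147437168426
17 [(116.6, 17.0, 4.0, 147.0), (114.9, 18.0, 3.0, 145.0), (114.7, 16.0, 4.0, 148.0), (109.6, 19.0, 2.0, 143.0), (108.0, 15.0, 4.0, 150.0)]
17 ((0.0, 0.0), 0.997)
```

>>> move_arm --deltas '[[[0.0025, 0, 0.001, 0, 1], [0.0025, 0, 0.003, 0, 1], [0.0025, 0, 0.005, 0, 1], [0.0025, 0, 0.005, 0, 1]]]'

```text
clock: 16.6
position: [0.6471, 0.1119, 0.1665]
ee_rot: [0.001, 0.148, 0.989, 0.0]
contact_force: [0.8, -0.5, 0.7]
width: 0.0133
gripper_force: 26.2
```

```bash
python3 meas.py 18|head -2; python3 vis.py 18; python3 pin.py 18
```

```text
{'clock': 16.65, 'position': [0.647, 0.112, 0.1664], 'contact_force': [1.6181, -0.2967, 1.4103], 'moment': [-0.0121, 0.0529, 0.0623], 'width': 0.013, 'gripper_force': 26.2137, 'qpos': [0.0656, 0.4247, 1.3974, -0.0002, 1.3179, -1.208]}
rack xy mm -94.2476765416439 60.490906699814296 yaw -0.034246421395296364
18 [(111.3, 17.0, 4.0, 143.0), (110.1, 16.0, 4.0, 144.0), (107.3, 18.0, 4.0, 141.0), (103.7, 15.0, 4.0, 146.0), (99.3, 19.0, 4.0, 140.0)]
18 ((0.0, 0.0), 0.997)
```

>>> move_arm --deltas '[[[0, 0, 0, 0, 0.5], [0, 0, 0, 0, 0.2], [0, 0, 0, 0, 0], [0, 0, 0, 0, 0], [0, 0, 0, 0, 0], [0, 0, -0.02, 0, 0], [0, 0, -0.06, 0, 0], [0, 0, -0.11, 0, 0], [0, 0, -0.15, 0, 0], [0, 0, -0.15, 0, 0]]]'

```text
clock: 17.65
position: [0.6488, 0.1123, 0.2921]
ee_rot: [0.005, 0.148, 0.989, 0.001]
contact_force: [-0.3, -0.5, 0.6]
width: 0.0428
gripper_force: 0.0
```

```bash
python3 meas.py 19|head -2; python3 vis.py 19; python3 pin.py 19
```

```text
{'clock': 17.7, 'position': [0.6476, 0.1122, 0.2891], 'contact_force': [-0.1877, -0.5653, 0.2565], 'moment': [-0.0082, 0.0551, -0.0169], 'width': 0.0423, 'gripper_force': 0.0, 'qpos': [0.0657, 0.3726, 1.1814, -0.0001, 1.5816, -1.208]}
rack xy mm -94.74287331523058 60.13681317724543 yaw -0.0236161925703184
19 [(113.2, 7.0, -1.0, 146.0), (112.9, 6.0, 0.0, 148.0), (110.2, 8.0, -1.0, 144.0), (108.2, 5.0, 0.0, 150.0), (104.3, 9.0, -1.0, 143.0)]
19 ((0.0, 0.0), 0.997)
```

```bash
python3 meas.py 20|head -1|cut -c1-20; sed -i 's/range(282,326)/range(284,340)/;s/range(225,285)/range(175,285)/' grey.py; python3 grey.py 20; python3 pin.py 20
python3 - <<'E'
from vis import *
g=grads("pics/side_20.png");out=[]
for t in np.arange(3,20,1.):
    r=np.radians(t)
    for yw in(-2,-1,0,1,2):
      for yy in (54,57,60,63,66):
        for hx in np.arange(-10,5,1.5):
            for hz in np.arange(136,150,1.5):
                P=np.array([hx,hz])-np.array([116*np.cos(r)-27*np.sin(r),-27*np.cos(r)-116*np.sin(r)])
                W=T(RACK,[P[0]/1e3,yy/1e3,P[1]/1e3]);out.append((sc(g,proj("side",T5([*W,RACK[2]+np.radians(yw),r],vp))+BIAS),t,hx,hz,yy,yw))
out.sort(reverse=True);print([tuple(np.round(o,1).tolist()) for o in out[:8]])
E
```

```text
{'clock': 17.75, 'po
saturation map around the slot, '#'=steel-like
284 .....                                                            .........                   ..+++++++.....   
285 .....                                                            .......                  ....+++++++.....    
286 .......                                                        .........                 .##++++++++.....     
287 . .......                                                     ........                   ###+++++++.....      
288 .  .......                                                  .........                    ###++++++.....       
289 .   .......                                                 ........                     ###.++++.....        
290 .     .......                                              ........                      ###++++.....         
291 .      ........                                           .......                        ###.++.....          
292 .        .......  ..                                     ........                    ..  ###......          
[... 5187 characters left out ...]
 .......                       ....##........                              ######.#######...             
339      .......                        ....###......                                 ##.+++######. .             
36 0 [[241.8, 316.4], [240.5, 306.7]]
36 8 [[245.4, 318.4], [244.2, 308.7]]
84 0 [[259.6, 299.6], [258.7, 289.9]]
84 8 [[263.2, 301.4], [262.3, 291.7]]
20 ((0.0, 0.0), 0.997)
[(115.9, 7.0, -7.0, 137.5, 66.0, 0.0), (114.5, 8.0, -7.0, 136.0, 66.0, 0.0), (114.5, 7.0, -4.0, 142.0, 63.0, 0.0), (114.3, 7.0, -7.0, 139.0, 66.0, 0.0), (113.5, 6.0, -2.5, 145.0, 63.0, 0.0), (113.2, 8.0, -4.0, 140.5, 63.0, 0.0), (113.1, 8.0, -7.0, 137.5, 66.0, 0.0), (113.1, 7.0, -5.5, 139.0, 66.0, 0.0)]
```

```bash
cat > cmp.py <<'E'
from vis import *
def f(n,y0,hx0,hz0,ts,bias):
    g=grads(f"pics/side_{n}.png");out=[]
    for t in ts:
        r=np.radians(t)
        for hx in np.arange(hx0-10,hx0+8,1.):
            for hz in np.arange(hz0-10,hz0+12,1.):
                P=np.array([hx,hz])-np.array([116*np.cos(r)-27*np.sin(r),-27*np.cos(r)-116*np.sin(r)])
                W=T(RACK,[P[0]/1e3,y0/1e3,P[1]/1e3]);out.append((sc(g,proj("side",T5([*W,RACK[2],r],vp))+bias),t,hx,hz))
    out.sort(reverse=True);print(n,y0,bias,[tuple(np.round(o,1).tolist()) for o in out[:4]])
for b in((0,0),(0,3)):
    f("0",-65,0,135,np.arange(-8,9,1),np.array(b))
    f("20",-65,0,135,np.arange(-8,9,1),np.array(b))
    f("20",60,-3,140,np.arange(0,18,1),np.array(b))
p=proj("side",T(RACK,[[.008,.06,.072],[.03,.06,.072],[.008,.06,.05]]))+[0,3];print(p.round(1).tolist())
E
python3 cmp.py
```

```text
0 -65 [0 0] [(102.4, -1.0, -1.0, 130.0), (102.1, -1.0, 0.0, 131.0), (101.6, 0.0, -1.0, 128.0), (101.2, -1.0, -1.0, 131.0)]
20 -65 [0 0] [(101.5, -1.0, -1.0, 130.0), (101.0, 0.0, -1.0, 128.0), (100.9, -1.0, 0.0, 131.0), (100.4, 0.0, -1.0, 129.0)]
20 60 [0 0] [(115.3, 7.0, -1.0, 139.0), (114.4, 6.0, -1.0, 141.0), (114.1, 7.0, -1.0, 138.0), (114.0, 6.0, -1.0, 140.0)]
0 -65 [0 3] [(103.2, -1.0, 2.0, 140.0), (103.0, -1.0, 1.0, 139.0), (102.8, -1.0, 1.0, 140.0), (102.7, 0.0, 1.0, 137.0)]
20 -65 [0 3] [(101.9, 0.0, 1.0, 137.0), (101.8, -1.0, 1.0, 139.0), (101.6, -1.0, 2.0, 140.0), (101.5, 0.0, 1.0, 138.0)]
20 60 [0 3] [(113.2, 7.0, 0.0, 147.0), (112.3, 6.0, 0.0, 149.0), (112.3, 6.0, 1.0, 149.0), (111.9, 7.0, 0.0, 148.0)]
[[257.0, 334.0], [266.7, 339.4], [257.9, 342.0]]
```

>>> move_arm --deltas '[[[-0.03, 0, 0, 0, 1], [-0.0766, 0, 0, 0, 1], [-0.0766, 0, 0.03, 0, 1], [-0.0766, 0, 0.07, 0, 1], [-0.0766, 0, 0.11, 0, 1], [-0.0766, 0, 0.14, 0, 1], [-0.0766, 0, 0.155, 0, 1], [-0.0766, 0, 0.155, 0, 1], [-0.0766, 0, 0.155, 0, 1]]]'

```text
clock: 18.65
position: [0.7052, 0.0941, 0.1623]
ee_rot: [0.0, 0.148, 0.989, -0.0]
contact_force: [-0.3, 0.4, -0.3]
width: 0.0001
gripper_force: 0.0
```

```bash
python3 meas.py 21|head -2; python3 pin.py 21; python3 vis.py 21
```

```text
{'clock': 18.7, 'position': [0.7057, 0.0941, 0.1633], 'contact_force': [-0.0196, 0.2267, -0.0035], 'moment': [0.0042, 0.0157, 0.0002], 'width': 0.0001, 'gripper_force': 0.0, 'qpos': [0.035, 0.5091, 1.2606, -0.0001, 1.3697, -1.2387]}
rack xy mm -155.622096729601 60.37168474047958 yaw -0.023153922214550062
21 ((0.0, 0.0), 0.997)
21 [(113.4, 6.0, 0.0, 148.0), (113.3, 7.0, -1.0, 146.0), (110.1, 8.0, -1.0, 144.0), (108.5, 5.0, 0.0, 150.0), (104.1, 9.0, -1.0, 143.0)]
```

>>> move_arm --deltas '[[[0, 0, 0.008, 0, 1], [0, 0, 0.016, 0, 1], [0, 0, 0.02, 0, 1], [0, 0, 0.02, 0, 1]]]'

```text
clock: 19.1
position: [0.7045, 0.0941, 0.1454]
ee_rot: [-0.001, 0.148, 0.989, -0.0]
contact_force: [0.5, -0.3, -0.0]
width: -0.0001
gripper_force: 0.0
```

>>> move_arm --deltas '[[[0, 0, 0.005, 0, 1], [0, 0, 0.01, 0, 1], [0, 0, 0.015, 0, 1], [0, 0, 0.015, 0, 1]]]'

```text
clock: 19.5
position: [0.7044, 0.0941, 0.1331]
ee_rot: [-0.001, 0.148, 0.989, -0.0]
contact_force: [0.2, -0.2, -0.1]
width: 0.0
gripper_force: 0.0
```

>>> move_arm --deltas '[[[0, 0, 0.004, 0, 1], [0, 0, 0.008, 0, 1], [0, 0, 0.01, 0, 1], [0, 0, 0.01, 0, 1]]]'

```text
clock: 19.9
position: [0.7047, 0.0941, 0.1256]
ee_rot: [-0.0, 0.148, 0.989, -0.0]
contact_force: [-0.4, -0.0, -0.4]
width: -0.0002
gripper_force: 0.0
```

>>> move_arm --deltas '[[[0, 0, 0.003, 0, 1], [0, 0, 0.006, 0, 1], [0, 0, 0.006, 0, 1]]]'

```text
clock: 20.2
position: [0.7052, 0.094, 0.1214]
ee_rot: [0.0, 0.148, 0.989, 0.0]
contact_force: [1.0, 0.6, 1.4]
width: -0.0001
gripper_force: 0.7
```

>>> move_arm --deltas '[[[0, 0, 0.003, 0, 1], [0, 0, 0.006, 0, 1], [0, 0, 0.006, 0, 1]]]'

```text
clock: 20.5
position: [0.7046, 0.0942, 0.1164]
ee_rot: [-0.0, 0.148, 0.989, -0.0]
contact_force: [-1.3, 0.6, 3.8]
width: -0.0001
gripper_force: 1.7
```

```bash
python3 meas.py 22|head -2; python3 pin.py 22; python3 vis.py 22
```

```text
{'clock': 20.55, 'position': [0.7046, 0.0942, 0.1164], 'contact_force': [-1.8566, 0.9269, 3.8569], 'moment': [0.1177, 0.2068, -0.0142], 'width': -0.0001, 'gripper_force': 1.61, 'qpos': [0.0351, 0.5375, 1.3286, 0.0001, 1.276, -1.2387]}
rack xy mm -154.51842768979122 60.609359392973154 yaw -0.021046162845048448
22 ((0.0, 0.0), 0.988)
22 [(107.9, 5.0, 0.0, 146.0), (106.5, 4.0, 0.0, 148.0), (105.4, 6.0, -1.0, 144.0), (102.4, 3.0, 1.0, 150.0), (98.9, 7.0, -1.0, 142.0)]
```

>>> move_arm --deltas '[[[0, 0, 0.003, 0, 1], [0, 0, 0.006, 0, 1], [0, 0, 0.009, 0, 1], [0, 0, 0.0115, 0, 1], [0, 0, 0.0115, 0, 1]]]'

```text
clock: 21.05
position: [0.7046, 0.0941, 0.1066]
ee_rot: [-0.0, 0.148, 0.989, -0.0]
contact_force: [-2.2, 0.6, 3.2]
width: 0.0001
gripper_force: 1.4
```

```bash
python3 meas.py 23|head -2; python3 pin.py 23; python3 vis.py 23
```

```text
{'clock': 21.1, 'position': [0.7051, 0.094, 0.1068], 'contact_force': [-0.0023, 0.7447, 2.4095], 'moment': [0.0965, 0.2477, -0.0229], 'width': 0.0001, 'gripper_force': 0.9398, 'qpos': [0.035, 0.5445, 1.3409, -0.0004, 1.2559, -1.2387]}
rack xy mm -155.08370475736533 60.694482731360914 yaw -0.02004695213136086
23 ((0.0, 0.16666666666666607), 0.958)
23 [(103.5, 2.0, 1.0, 145.0), (101.6, 1.0, 1.0, 147.0), (101.2, 3.0, 1.0, 143.0), (98.1, 0.0, 2.0, 149.0), (95.2, 4.0, 1.0, 141.0)]
```

>>> move_arm --deltas '[[[0, 0, 0.003, 0, 1], [0, 0, 0.006, 0, 1], [0, 0, 0.008, 0, 1], [0, 0, 0.008, 0, 1]]]'

```text
clock: 21.5
position: [0.7049, 0.094, 0.1005]
ee_rot: [-0.0, 0.148, 0.989, -0.0]
contact_force: [-2.2, 0.5, 2.3]
width: -0.0001
gripper_force: 1.3
```

>>> move_arm --deltas '[[[0, 0, 0.0015, 0, 1], [0, 0, 0.003, 0, 1], [0, 0, 0.003, 0, 1]]]'

```text
clock: 21.8
position: [0.7048, 0.0941, 0.0984]
ee_rot: [-0.0, 0.148, 0.989, -0.0]
contact_force: [-2.4, 1.2, 3.5]
width: 0.0003
gripper_force: 2.0
```

```bash
python3 meas.py 24|head -2; python3 pin.py 24; python3 vis.py 24
```

```text
{'clock': 21.85, 'position': [0.705, 0.094, 0.0984], 'contact_force': [-1.9203, 0.8995, 3.5354], 'moment': [0.1761, 0.4951, -0.0086], 'width': -0.0, 'gripper_force': 1.7233, 'qpos': [0.035, 0.5503, 1.3521, -0.0002, 1.239, -1.2387]}
rack xy mm -154.92046608601424 60.67855646844948 yaw -0.02295221436428862
24 ((0.16666666666666607, 0.16666666666666607), 0.924)
24 [(98.1, 0.0, 2.0, 143.0), (93.0, 1.0, 2.0, 141.0), (87.7, 2.0, 4.0, 139.0), (82.9, 3.0, 4.0, 137.0), (77.3, 4.0, 4.0, 135.0)]
```

>>> move_arm --deltas '[[[0, 0, 0.0015, 0, 1], [0, 0, 0.003, 0, 1], [0, 0, 0.003, 0, 1]]]'

```text
clock: 22.15
position: [0.7046, 0.0942, 0.0961]
ee_rot: [-0.0, 0.148, 0.989, -0.0]
contact_force: [-3.3, 1.1, 4.5]
width: 0.0
gripper_force: 2.3
```

>>> move_arm --deltas '[[[0, 0, 0.0015, 0, 1], [0, 0, 0.003, 0, 1], [0, 0, 0.003, 0, 1]]]'

```text
clock: 22.45
position: [0.7045, 0.0943, 0.0943]
ee_rot: [-0.0, 0.148, 0.989, 0.0]
contact_force: [-5.6, 1.7, 7.3]
width: -0.0004
gripper_force: 3.5
```

```bash
python3 meas.py 25|head -2; python3 pin.py 25; python3 vis.py 25
```

```text
{'clock': 22.5, 'position': [0.7045, 0.0943, 0.0943], 'contact_force': [-4.9383, 1.2788, 7.6175], 'moment': [0.2716, 0.9377, -0.0219], 'width': -0.0002, 'gripper_force': 3.5195, 'qpos': [0.0351, 0.553, 1.358, 0.0004, 1.2312, -1.2387]}
rack xy mm -154.34524308374597 60.54037961806006 yaw -0.024535444423757363
25 ((0.16666666666666607, 0.16666666666666607), 0.901)
25 [(89.6, 0.0, 4.0, 140.0), (84.5, 1.0, 4.0, 138.0), (78.7, 2.0, 4.0, 136.0), (72.1, 3.0, 4.0, 133.0), (68.3, 21.0, -9.0, 150.0)]
```

>>> move_arm --deltas '[[[0, 0, 0.0015, 0, 1], [0, 0, 0.0025, 0, 1], [0, 0, 0.0025, 0, 1]]]'

```text
clock: 22.8
position: [0.7045, 0.0944, 0.094]
ee_rot: [0.0, 0.148, 0.989, 0.0]
contact_force: [-6.2, 1.6, 13.2]
width: 0.0
gripper_force: 6.6
```

```bash
python3 meas.py 26|head -2; python3 pin.py 26; python3 vis.py 26; sed 's/range(250,256)/range(284,340)/' grey.py > g2.py; python3 g2.py 26 | sed -n '3,30p;44,60p' | cut -c60-120
```

```text
{'clock': 22.85, 'position': [0.7045, 0.0944, 0.094], 'contact_force': [-7.3712, 1.8088, 13.4251], 'moment': [0.2538, 1.251, 0.0099], 'width': -0.0001, 'gripper_force': 6.6109, 'qpos': [0.0352, 0.5528, 1.3592, 0.0004, 1.2292, -1.2387]}
rack xy mm -154.38813496366586 60.45148724724349 yaw -0.019391794146396184
26 ((0.16666666666666607, 0.16666666666666607), 0.901)
26 [(89.2, 0.0, 4.0, 140.0), (83.7, 1.0, 4.0, 138.0), (77.6, 2.0, 4.0, 135.0), (70.7, 3.0, 4.0, 133.0), (68.4, 21.0, -10.0, 149.0)]
    .............                 .##..+++++++.....    
      ..........                  ###++++++++.....     
       ........                  .###+++++++.....      
      ........                    ###++++++.....       
      .......                     ###+++++.....        
    ........                     ..##.+++.....         
   ........                     ...##.+......          
  ........                     ....##......            
 ........                    ......##......            
.......                     ###+...###...              
......                     ..#########..  
[... 1049 characters left out ...]
  #.#         .....      . .
......                     ######       ..+++..     .. 
....                      #######      ..++++++..      
...                      #########    ..+++++++..  ..  
..                       ##########  ..+++++++.....    
..                      .##########...+++++++...       
                        ############.+++++++...        
                        ############+++++++..          
                        ##############++++..           
                        ################++...          
                        ###################...         
                         ####################.         
                          ###..+..############        .
```

>>> move_arm --deltas '[[[0, 0, -0.004, 0, 1], [0, 0, -0.008, 0, 1], [0, 0, -0.03, 0, 1], [0, 0, -0.08, 0, 1], [0, 0, -0.14, 0, 1], [0, 0, -0.2, 0, 1], [0, 0, -0.2, 0, 1], [-0.05, 0, -0.2, 0, 1], [-0.1, 0, -0.2, 0, 1], [-0.1, 0, -0.2, 0, 1]]]'

```text
clock: 23.85
position: [0.786, 0.0679, 0.2471]
ee_rot: [0.0, 0.149, 0.989, -0.001]
contact_force: [-0.1, 0.2, -0.8]
width: -0.0
gripper_force: 0.0
```

```bash
python3 look.py 27
python3 - <<'E'
from vis import *
st()
# free-y fit of both hanging bins, side picture
def f(y0,b,ts=(-1,0,1,2)):
    g=grads("pics/side_27.png");out=[]
    for t in ts:
        r=np.radians(t)
        for w in(-1,0,1):
         for y in np.arange(y0-8,y0+9,2):
          for hx in np.arange(-6,8,1.):
            for hz in np.arange(126,146,1.):
                P=np.array([hx,hz])-np.array([116*np.cos(r)-27*np.sin(r),-27*np.cos(r)-116*np.sin(r)])
                W=T(RACK,[P[0]/1e3,y/1e3,P[1]/1e3]);out.append((sc(g,proj("side",T5([*W,RACK[2]+np.radians(w),r],vp))+b),t,hx,hz,y,w))
    out.sort(reverse=True);print([tuple(np.round(o,1).tolist()) for o in out[:4]])
f(-65,BIAS);f(60,BIAS)
# top picture: tab/rim edges of both bins, level, heel on floor
from rf import grads as gr
g=gr("pics/top_27.png")
Bt=[((-91,25,59),(-91,-25,59)),((-91,25,59),(-72,25,59)),((-91,-25,59),(-72,-25,59)),((-70,-42,60),(40,-42,60)),((-70,42,60),(40,42,60))]
bt=np.concatenate([np.linspace(a,b,25) for a,b in Bt])-[70,0,-56]
for y0 in(-65,60):
    out=[]
    for y in np.arange(y0-10,y0+10.1,.5):
        for x in np.arange(-6,6.1,1):
            for w in np.radians([-2,-1,0,1,2]):
                c,s=np.cos(w),np.sin(w);Q=bt.copy();Q=np.stack([c*Q[:,0]-s*Q[:,1]+x,s*Q[:,0]+c*Q[:,1]+y,Q[:,2]],1)/1000
                out.append((sc(g,proj("top",T(RACK,Q))),x,y,np.degrees(w)))
    out.sort(reverse=True);print("top",y0,[tuple(np.round(o,1).tolist()) for o in out[:5]])
E
python3 pin.py 27; python3 vis.py 27
```

```text
{'clock': 23.95, 'position': [0.7821, 0.0699, 0.2489], 'contact_force': [0.2523, -0.2936, 0.1275], 'moment': [-0.0133, 0.0867, 0.0007], 'width': -0.0001, 'gripper_force': 0.0, 'qpos': [0.0007, 0.6056, 0.8808, -0.0003, 1.6577, -1.272]}
[(102.9, -1.0, 2.0, 140.0, -65.0, 0.0), (102.8, 0.0, 1.0, 137.0, -65.0, 0.0), (102.8, -1.0, 4.0, 143.0, -67.0, 0.0), (102.7, -1.0, 1.0, 139.0, -65.0, 0.0)]
[(103.8, -1.0, -6.0, 130.0, 68.0, 1.0), (103.1, -1.0, -3.0, 134.0, 66.0, 0.0), (103.0, -1.0, -6.0, 131.0, 68.0, 1.0), (102.9, -1.0, -1.0, 137.0, 64.0, 0.0)]
top -65 [(10.9, 1.0, -64.0, 0.0), (10.9, 1.0, -61.5, 1.0), (10.9, 1.0, -62.0, 1.0), (10.9, 0.0, -62.0, 1.0), (10.9, 2.0, -64.0, 0.0)]
top 60 [(118.4, 0.0, 61.5, -1.0), (118.4, 1.0, 61.5, -1.0), (118.3, 1.0, 62.0, -1.0), (118.3, 0.0, 62.0, -1.0), (118.0, 0.0, 64.0, 0.0)]
27 ((0.16666666666666607, 0.16666666666666607), 0.9)
27 [(95.2, 0.0, 3.0, 140.0), (89.7, 1.0, 4.0, 138.0), (83.7, 2.0, 4.0, 136.0), (76.7, 3.0, 4.0, 133.0), (71.1, 4.0, 4.0, 130.0)]
```

Run:
```python
from vis import *
from rf import grads as gr
Bt=[((-91,25,59),(-91,-25,59)),((-91,25,59),(-72,25,59)),((-91,-25,59),(-72,-25,59)),((-70,-42,60),(40,-42,60)),((-70,42,60),(40,42,60))]
bt=np.concatenate([np.linspace(a,b,25) for a,b in Bt])-[70,0,-56]
for n,y0 in(("0",-65),("27",60)):
    g=gr(f"pics/top_{n}.png")
    for w in np.radians([-1,-.5,0,.5]):
        out=[]
        for y in np.arange(y0-8,y0+8.1,.5):
            for x in np.arange(-4,4.1,1):
                c,s=np.cos(w),np.sin(w);Q=np.stack([c*bt[:,0]-s*bt[:,1]+x,s*bt[:,0]+c*bt[:,1]+y,bt[:,2]],1)/1000
                out.append((sc(g,proj("top",T(RACK,Q))),x,y,np.degrees(w)))
        out.sort(reverse=True);print("top",n,tuple(np.round(out[0],1).tolist()))
g=grads("pics/side_27.png")
for y0 in(-65,60):
    out=[]
    for hz in(137,138,139):
      for y in np.arange(y0-6,y0+8.1,1):
        for w in(-1,-.5,0,.5,1):
            W=T(RACK,[(1.5-116)/1e3,y/1e3,(hz+27)/1e3]);out.append((sc(g,proj("side",T5([*W,RACK[2]+np.radians(w),0],vp))+BIAS),hz,y,w))
    out.sort(reverse=True);print(y0,[tuple(np.round(o,1).tolist()) for o in out[:4]])
```

```text
top 0 (141.5, 1.0, -67.0, -1.0)
top 0 (142.4, 1.0, -66.0, -0.5)
top 0 (142.0, 1.0, -65.0, 0.0)
top 0 (139.1, 1.0, -64.0, 0.5)
top 27 (118.4, 0.0, 61.5, -1.0)
top 27 (118.4, 0.0, 63.0, -0.5)
top 27 (118.0, 0.0, 64.0, 0.0)
top 27 (115.8, 0.0, 65.0, 0.5)
-65 [(102.2, 138.0, -65.0, 0.0), (101.8, 137.0, -65.0, 0.0), (101.7, 139.0, -66.0, 0.0), (101.3, 139.0, -66.0, 0.5)]
60 [(98.1, 137.0, 63.0, 1.0), (96.6, 137.0, 63.0, 0.5), (96.6, 138.0, 62.0, 0.0), (96.5, 138.0, 62.0, 1.0)]
```

Run:
```python
import cv2,numpy as np
from rig import manip
a=cv2.imread("pics/side_0.png").astype(int);b=cv2.imread("pics/side_27.png").astype(int)
for n,(x,y,w,h) in dict(bottle=(280,138,36,78),glass=(382,192,32,54),bowl=(252,232,40,30),pin=(254,325,30,24)).items():
    print(n,np.abs(a-b)[y:y+h,x:x+w].mean().round(1))
```

```text
bottle 2.4
glass 2.6
bowl 2.6
pin 8.4
```

Bottle, glass and bowl are unchanged (picture noise only), the pin has moved in, and the bin hangs level with the robot clear of everything. I'll hand it in.

```bash
python3 -c "
from rig import manip
print(manip.sign_off())"
```

```text
the job is handed in; nothing more can be done
None
```

I handed the job in with the bin hanging level in the free bay and the pin pushed home. The bin had been let go still tilted, at about 9° (13–17° was expected), and it sits roughly 3 mm off the middle of the bay. The bottle, glass and bowl stand where they were.

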